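# Block a pot in its carrying crate

### The job

The stoneware pot can slide about in its wooden carrying crate: fill the spaces left at the two ends of the crate with the two packing blocks from the leaning rack, one block on each side of the pot, so that the pot can no longer shift. Each block must stand on end, right down on the crate's floor; slide the pot along inside the crate if a space is too narrow, but leave it standing in the crate and leave the tape roll and the small bowl where they are.

Things in the scene. Friction and masses are not known exactly. Their poses are not given: they have to be found in the camera images.
- crate: open plywood carrying crate, fixed to the table; outside 106 (x) x 182 (y) x 75 mm high, its two cleats stand out 12 mm further at the y ends. Inside 90 (x) x 166 (y) mm, walls 8 mm, floor 8 mm thick, so the inner floor lies 8 mm above the origin. Origin: centre of the underside; z up, y along its length. Its position and yaw vary.
- pot: olive stoneware pot with pale thumb prints, round, open at the top, hollow; 82 mm in diameter, 70 mm high, wall about 8 to 11 mm, at least 56 mm clear inside, inner floor about 7 mm above its underside, 0.26 kg. Stands loose on the crate's inner floor, near the middle of its length, rim 78 mm above the table (3 mm above the crate's rim). Origin: centre of its underside, z up. The spaces beside it along the crate's y add up to 84 mm; start between 34 and 50 mm each.
- thin_block: light brown wooden packing block, 84 (x) x 28 (y) x 105 (z) mm, 0.06 kg. Origin: centre of its 84 x 28 mm foot; z runs to its top end. Starts leaning in one of the rack's two places, z tilted 27 degrees from vertical towards the rack's -x side (towards the robot), y level. In the crate it stands with its z up, its 28 mm along the crate's y and its top 113 mm above the table.
- thick_block: darker brown, speckled cork packing block, 84 (x) x 48 (y) x 105 (z) mm, 0.09 kg. Origin and axes as for the thin block; it leans in the rack's other place in the same way. In the crate its 48 mm lie along the crate's y and its top stands 113 mm above the table.
- rack: rack of plywood boards with blue painted cheeks, fixed to the table, about 125 (x) x 246 (y) mm; holds the two blocks side by side, about 125 mm apart along its y, each standing on a board that slopes 27 degrees and leaning on a 65 mm high front board on the -x side. Low 22 mm cheeks and a divider stand beside the blocks' feet; their upper 80 mm is free on both broad faces. Origin: centre of the underside, z up. Its position and yaw vary.
- tape_roll: roll of masking tape lying flat, 86 mm in diameter, 19 mm high, loose, a bystander. Origin: centre of the underside.
- small_bowl: small striped bowl, 66 mm in diameter, 32 mm high, loose, a bystander. Origin: centre of the underside.
There are look-alikes about, which are no part of the job. What is shaped like the pot but blue or yellow is not meant.

How it is judged (in metres and radians):
At the end, for the whole second after the job is handed in: One block stands at each end of the crate with the pot between (either way round): feet within 5 mm of the inner floor, upright within 0.08 rad, within 20 mm of the centre line; the pot upright within 0.08 rad on the floor (5 mm); all at rest (z of thin_block in the frame of crate between 0 and 0.013 m and z of thick_block in the frame of crate between 0 and 0.013 m and angle between each of thin_block, thick_block, pot's own z axis and vertical below 0.08 rad and linear speed of each of thin_block, thick_block, pot below 0.02 m/s and x of thin_block in the frame of crate between -0.02 and 0.02 m and x of thick_block in the frame of crate between -0.02 and 0.02 m and ((y of thin_block in the frame of crate between 0.055 and 0.083 m and y of thick_block in the frame of crate between -0.083 and -0.045 m) or (y of thin_block in the frame of crate between -0.083 and -0.055 m and y of thick_block in the frame of crate between 0.045 and 0.083 m)) and z of pot in the frame of crate below 0.013 m); the robot touches nothing.
It fails at once if the pot is tipped by more than 0.5 rad (angle between pot's own z axis and vertical above 0.5 rad).
It fails at once if the pot is lifted out of the crate (its foot more than 70 mm above the crate's inner floor) (z of pot in the frame of crate above 0.078 m).
It fails at once if the tape roll is moved by more than 30 mm (distance of tape_roll from where it was at the start of the episode above 0.03 m).
It fails at once if the small bowl is moved by more than 30 mm (distance of small_bowl from where it was at the start of the episode above 0.03 m).
It also fails if it takes over 72 s, if anything falls off the work surface, if the arm or the gripper's body presses on something with over 40 N, if the wrist force passes 120 N, or if a joint passes its speed limit or range.

### The arm

A 6-joint arm with a two-finger parallel gripper is mounted at the origin on a cart in front of the work surface, level with it; the furniture and walls round the work are solid. World frame = base frame: x ahead of the robot, y to its left, z up, the work surface at z = 0. Lengths are in mm, angles in rad, forces in N, time in s.
With the tool pointing down it reaches from about 350 to 775 mm from the base axis. Payload 7.3 kg.
Tool frame: the origin (TCP) lies between the finger pads; the fingertips stand 17 mm ahead of it and the grasp point (between the pads) lies 2 mm behind it; z points along the fingers, y is the direction in which the jaws open and shut (so a half turn about z gives the same grasp; the last joint's range is limited). The gripper opens to 92 mm and grips with 3 to 60 N. Pads are 19 mm wide; open, the fingers measure 130 mm over their backs; the gripper's body (75 mm by 190 mm) begins 47 mm behind the grasp point.
Start: joints at [-1.449, 0.342, 1.524, -0, 1.275, -0.146], TCP at [138.942, -506.299, 243.741] pointing down, gripper open.
Joint ranges: [-2.53, 2.53], [-0.77, 2.02], [0.04, 2.7], [-1, 4.14], [0.28, 2.66], [-3.11, 3.11]. Speed limits (rad/s): [2.57, 2.57, 3.14, 3.14, 3.14, 3.14].

### API

Orientations are given as [roll, pitch, yaw] about the fixed x, y, z axes, in that order (R = Rz(yaw) Ry(pitch) Rx(roll)).
In Python, from plant import get_obs, capture, get_calibration, close_job gives the robot as it stands.
- The arm moves only by the tool carry_out, never from a script. Its argument "moves" is one flat list of numbers, 7 for each row, row after row: the shift along the tool's x, y, z normalised to -1 to 1, where 1 is 40 cm, then the turn, a rotation vector about the tool's x, y, z normalised to -1 to 1, where 1 is 30 degrees, then the opening, from 0 (shut) to 1 (fully open). A call has exactly 8 rows; each row is the pose to reach, as a shift and turn from the pose measured when the call began, along the tool's axes at that moment; what a row does not reach only later rows make up. A row lasts 1/10 s, in which the tool goes at most 50 mm and 8.59 degrees, less where a joint would pass 70% of its speed; a pose out of reach is approached as far as the arm can. A call with a number of a shift or a turn outside -1 to 1 is refused whole. A call with a gripper value outside its range is refused whole. The fingers move at their own pace and stop on an object; the grip force is fixed at half the most. Time passes only in rows, so rows that repeat a pose let the fingers close, or fill a call up. It gives the time, the measured TCP pose, the force and the opening at its end, in the units of the state.
- get_obs(): the state, without advancing time (a new reading comes with each control period).
- capture(name): name is "scene" or "top" or "wrist"; returns the picture (384x512x3 uint8, red, green, blue); there is no depth.
- get_calibration(name): a dict with "vfov" (degrees; the focal length in pixels is half the picture's height over the tangent of half this angle, whatever the lens; pixels are square), "cx", "cy" (the principal point, pixels), "cam_to_world" (4x4, takes a point from camera to world coordinates). Camera axes: x right, y up, looking along -z (the intrinsics and any distortion apply to the point x, -y, -z); pixel columns grow to the right and rows downward; lengths in mm; the calibration is good to about 2 mm. A picture is of the moment at which its call begins: read the wrist's pose just before it. get_calibration takes no time and is no camera call; for the wrist camera it gives the pose at the moment of the call.
- close_job(): hands the job in, once; it reports no verdict.
The state is a dict: "time": time; "joint_positions": joint angles; "dq": joint speeds; "tau": joint torques, N m; "tool_pos": TCP position; "tcp_rot": TCP orientation; "contact_force": force on the tool from outside, world axes, zero at the start; "moment": the same for the moment, N m; "grip_width": finger opening in mm.
Only numpy, scipy, OpenCV 4.12 (cv2) and the standard library are available. Lean on these libraries where they do the work, as an engineer would, in place of code of your own. Each camera call takes 0.05 s, during which the arm holds its last target.

## Working session

There is one attempt and no reset: what is moved stays moved. The work goes in short steps, Python scripts to look and compute and a tool call to move; the robot and the scene stay as the last step left them, time stands still between calls to the robot, and variables do not carry over. Pictures are saved under pics/ and viewed, and the job is handed in when it is done.

Besides the shell and the picture viewer there is one more tool, called after "Emit:" in YAML: its name, and indented under it one key for each argument. carry_out: Moves the arm, as the interface text tells. Scaled input: -1 to 1 covers 40 cm each way for a shift and 30 degrees each way for a turn. Its arguments: {"type":"object","properties":{"moves":{"type":"array","items":{"type":"number"}}},"required":["moves"]}

```bash
mkdir -p pics; ls; python3 - <<'E'
from plant import *
import cv2,numpy as np
for n in ["scene","top","wrist"]:
    c=get_calibration(n); print(n,c)
    im=capture(n); cv2.imwrite(f"pics/{n}0.png",im[...,::-1])
print(get_obs())
E
```

```text
pics
scene {'vfov': 53.89960517345648, 'cx': 250.64038420612115, 'cy': 187.43650889067007, 'cam_to_world': array([[-8.64545749e-01,  2.82802221e-01, -4.15431764e-01,
         1.07209701e+02],
       [-5.02218016e-01, -5.16408166e-01,  6.93613488e-01,
         6.10170889e+02],
       [-1.83769201e-02,  8.08297909e-01,  5.88486855e-01,
         6.43047244e+02],
       [ 0.00000000e+00,  0.00000000e+00,  0.00000000e+00,
         1.00000000e+00]])}
top {'vfov': 54.31358823386236, 'cx': 255.43620745229242, 'cy': 194.29047624184298, 'cam_to_world': array([[-2.64945739e-02,  9.82111986e-01, -1.86424474e-01,
         3.28115532e+02],
       [-9.99648941e-01, -2.59962058e-02,  5.11782265e-03,
        -6.31064364e+01],
       [ 1.79945969e-04,  1.86494623e-01,  9.82455965e-01,
         1.22420078e+03],
       [ 0.00000000e+00,  0.00000000e+00,  0.00000000e+00,
         1.00000000e+00]])}
wrist {'vfov': 64.14971622435039, 'cx': 257.8620740296373, 'cy': 188.7520619764605, 'cam_to_world': array([[ 2.65507331e-01,  9.32993751e-01,  2.42957852e-01,
         2.02844640e+02],
       [-9.64104063e-01,
[... 202 characters left out ...]
0,
         1.00000000e+00]])}
{'time': 0.15, 'joint_positions': array([-1.44900998e+00,  3.42555401e-01,  1.52474591e+00, -4.44332913e-05,
        1.27542672e+00, -1.46006498e-01]), 'dq': array([ 0.00082015, -0.00220656, -0.00244142, -0.00177941,  0.00086992,
       -0.00138457]), 'tau': array([ 8.33578251e-04, -4.31470907e+01, -2.44352800e+01,  7.17588561e-02,
        5.37330599e-02, -7.99153759e-05]), 'tool_pos': array([ 138.8891032 , -506.01242429,  243.22643064]), 'tcp_rot': array([-3.14046318e+00, -1.23141119e-04,  2.67805731e-01]), 'contact_force': array([ 0.56739526,  1.06791285, -0.69676251]), 'moment': array([ 0.03722555, -0.01011769,  0.01406324]), 'grip_width': 91.97906960347436}
```

View pics/scene0.png

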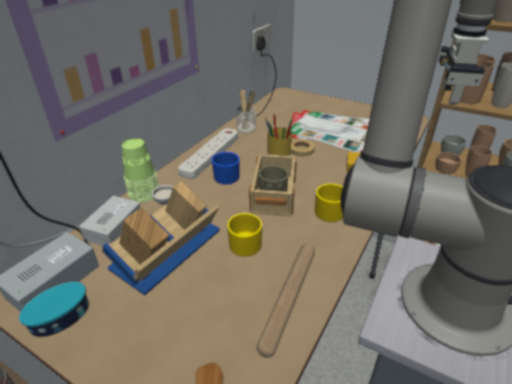

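View pics/top0.png

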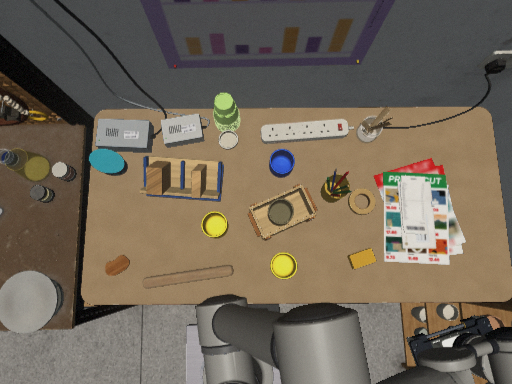

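```bash
cat > h.py <<'E'
import numpy as np,cv2
from plant import *
from scipy.spatial.transform import Rotation as R
def K(c): 
    f=192/np.tan(np.radians(c['vfov']/2)); return f
def proj(c,P):
    P=np.atleast_2d(P).astype(float); T=np.linalg.inv(c['cam_to_world']); q=P@T[:3,:3].T+T[:3,3]
    f=K(c); return np.c_[c['cx']+f*q[:,0]/-q[:,2], c['cy']-f*q[:,1]/-q[:,2]]
def unproj(c,uv,z):
    uv=np.atleast_2d(uv).astype(float); f=K(c)
    d=np.c_[(uv[:,0]-c['cx'])/f,-(uv[:,1]-c['cy'])/f,-np.ones(len(uv))]@c['cam_to_world'][:3,:3].T
    o=c['cam_to_world'][:3,3]; return o+d*((z-o[2])/d[:,2])[:,None]
def crop(im,x0,y0,w,h,s,name):
    a=cv2.resize(im[y0:y0+h,x0:x0+w],None,fx=s,fy=s,interpolation=cv2.INTER_CUBIC); cv2.imwrite(name,a)
E
python3 - <<'E'
from h import *
t=cv2.imread('pics/top0.png');s=cv2.imread('pics/scene0.png')
crop(t,235,170,95,80,8,'pics/c1.png')
crop(t,130,145,105,70,7,'pics/c2.png')
crop(s,90,170,140,120,5,'pics/c3.png')
crop(s,235,140,75,80,7,'pics/c4.png')
E
```

```text
(no output)
```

View pics/c1.png

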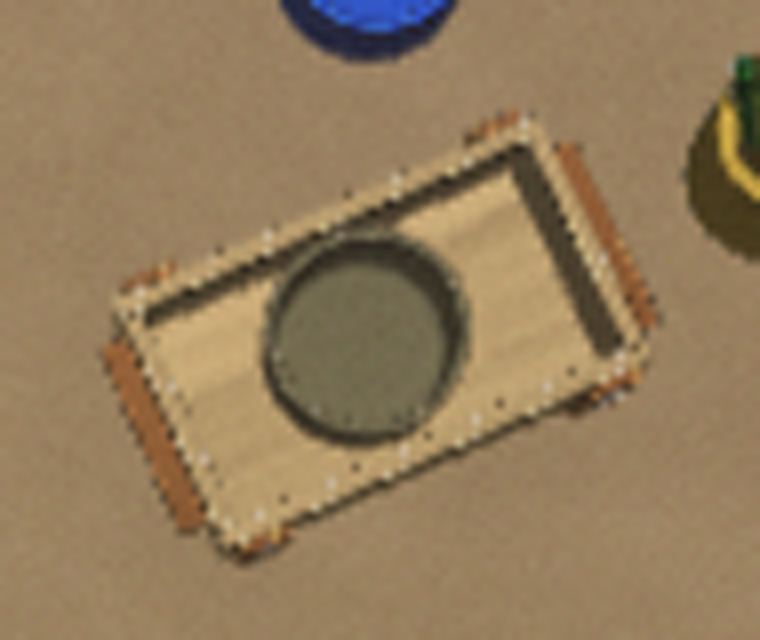

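View pics/c2.png

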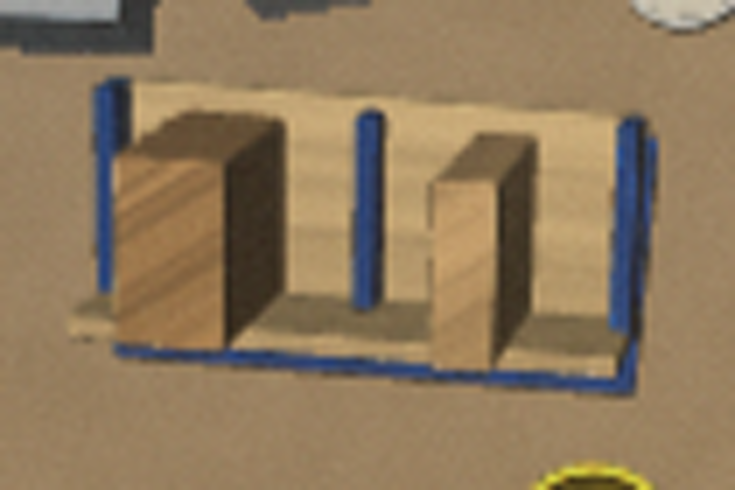

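View pics/c3.png

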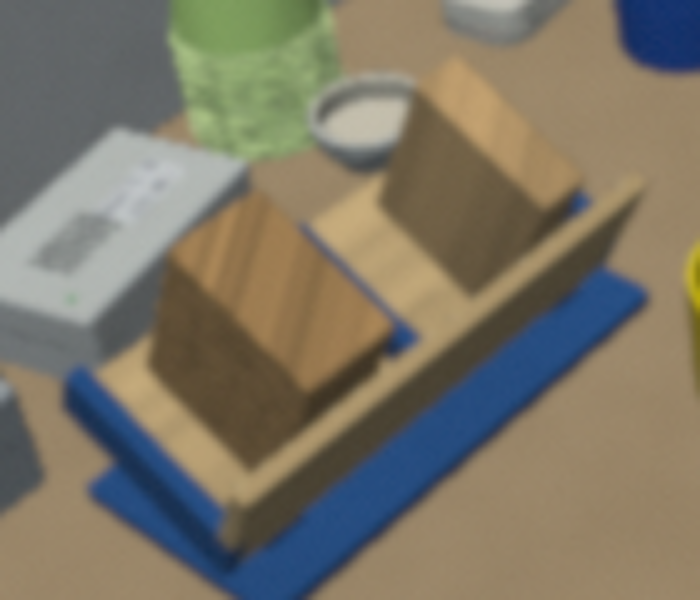

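View pics/c4.png

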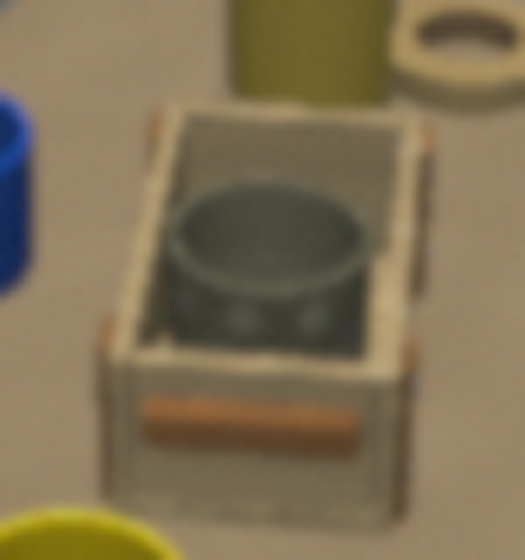

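```bash
python3 - <<'E'
from h import *
np.set_printoptions(precision=1,suppress=True)
c=get_calibration('top')
co=np.array([[115,300],[530,120],[645,355],[235,550]])/8+[235,170]-.5
P=unproj(c,co,75);print(P,P.mean(0));e=P[1]-P[0];print(np.linalg.norm(e),np.linalg.norm(P[2]-P[1]),np.degrees(np.arctan2(e[1],e[0])))
print('pot',unproj(c,np.array([365,337])/8+[235,170]-.5,78))
print('blue pot',unproj(c,[281,161],70),'holder',unproj(c,[334,188],90),'tape',unproj(c,[362,201],19),'bowl',unproj(c,[228,139],32),'bottle',unproj(c,[226,115],100),'yel',unproj(c,[[215,225],[284,266]],70))
# thick top end corners: near bottom edge z?, rack
rc=np.array([[115,355],[632,390],[650,140]])/7+[130,145]-.5
print('rackbase',unproj(c,rc,5))
# block top end: far edge/near edge
for nm,q in (('thick',[[118,150],[225,155],[225,345],[117,343]]),('thin',[[433,182],[500,178],[493,368],[432,362]])):
    q=np.array(q)/7+[130,145]-.5
    print(nm,unproj(c,q[:2],135),unproj(c,q[2:],97))
E
```

```text
[[ 506.6  -47.7   75. ]
 [ 573.7 -212.2   75. ]
 [ 479.6 -252.1   75. ]
 [ 408.8  -91.3   75. ]] [ 492.2 -150.8   75. ]
177.70679470481923 102.19100887941653 -67.80174385672075
pot [[ 489.1 -143.9   78. ]]
blue pot [[ 653.1 -153.6   70. ]] holder [[ 556.7 -312.6   90. ]] tape [[ 525.3 -416.8   19. ]] bowl [[744.4  17.2  32. ]] bottle [[800.9  18.  100. ]] yel [[ 453.9   58.4   70. ]
 [ 323.9 -149.7   70. ]]
rackbase [[566.  293.4   5. ]
 [542.7  48.9   5. ]
 [664.5  39.2   5. ]]
thick [[630.2 256.6 135. ]
 [626.8 210.6 135. ]] [[551.2 218.5  97. ]
 [553.3 265.8  97. ]]
thin [[612.5 121.3 135. ]
 [613.5  92.7 135. ]] [[537.8 101.1  97. ]
 [541.2 127.8  97. ]]
```

```bash
cat >> h.py <<'E'
def plan(pos,rpy,w=1.0,Rm=None,start=None):
    o=get_obs(); R0=R.from_euler('xyz',o['tcp_rot']); p0=o['tool_pos']
    Rt=R.from_euler('xyz',rpy) if Rm is None else Rm
    d=R0.inv().apply(np.array(pos)-p0)/400; rv=np.degrees((R0.inv()*Rt).as_rotvec())/30
    print('row',[round(float(x),4) for x in d],[round(float(x),4) for x in rv],w,'time',o['time'],'grip',round(o['grip_width'],1))
E
python3 - <<'E'
from h import *
plan([314,-330,300],[np.pi,0,.33])
E
```

```text
row [0.5386, -0.3087, -0.1415] [-0.0021, -0.0003, -0.1188] 1.0 time 0.15 grip 92.0
```

Emit:
carry_out:
  moves: [0.9,-0.53,-0.15,0,0,-0.2,1,0.9,-0.53,-0.15,0,0,-0.2,1,0.9,-0.53,-0.15,0,0,-0.2,1,0.9,-0.53,-0.15,0,0,-0.2,1,0.9,-0.53,-0.15,0,0,-0.2,1,0.9,-0.53,-0.15,0,0,-0.2,1,0.9,-0.53,-0.15,0,0,-0.2,1,0.9,-0.53,-0.15,0,0,-0.2,1]

```text
time: 0.95
tool_pos: [415.7, -220.3, 300.7]
tcp_rot: [-3.141, -0.0, 0.372]
contact_force: [0.3, -1.3, 0.2]
grip_width: 91.8
```

```bash
python3 - <<'E'
from h import *
print(get_obs()['tool_pos'],get_obs()['tcp_rot'])
plan([500,-150,300],[np.pi,0,.387])
E
```

```text
[ 415.67126818 -220.3472432   300.65220083] [-3.14058704e+00 -2.13022679e-04  3.72461880e-01]
row [0.2604, -0.0871, 0.0018] [-0.0019, -0.0004, -0.0278] 1.0 time 0.95 grip 91.8
```

Emit:
carry_out:
  moves: [0.26,-0.087,0,0,0,-0.03,1,0.26,-0.087,0,0,0,-0.03,1,0.26,-0.087,0,0,0,-0.03,1,0.26,-0.087,0,0,0,-0.03,1,0.26,-0.087,0,0,0,-0.03,1,0.26,-0.087,0,0,0,-0.03,1,0.26,-0.087,0,0,0,-0.03,1,0.26,-0.087,0,0,0,-0.03,1]

```text
time: 1.75
tool_pos: [499.3, -151.0, 300.9]
tcp_rot: [-3.141, -0.0, 0.386]
contact_force: [0.5, -0.2, -0.1]
grip_width: 92.0
```

```bash
python3 - <<'E'
from h import *
import pickle
o=get_obs();c=get_calibration('wrist');im=capture('wrist')
cv2.imwrite('pics/w1.png',im[...,::-1]);pickle.dump((o,c),open('w1.pkl','wb'))
print(o['tool_pos'],o['tcp_rot'],o['time'])
crop(im[...,::-1].copy(),0,0,512,384,1.5,'pics/w1b.png')
E
```

```text
[ 499.29090679 -151.01220509  300.93206281] [-3.14082207e+00 -3.55842729e-04  3.86310835e-01] 1.75
```

View pics/w1b.png

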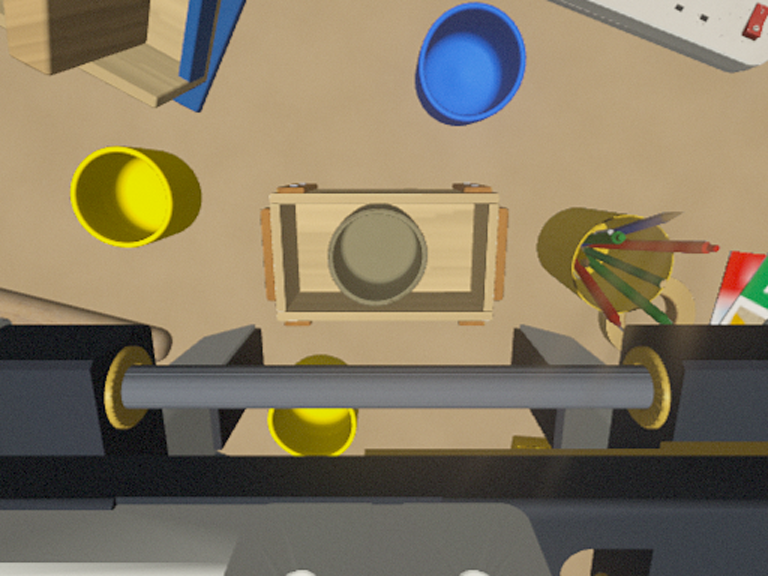

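```bash
python3 - <<'E'
from h import *
im=cv2.imread('pics/w1.png')
crop(im,168,112,180,112,4.4,'pics/w1c.png')
crop(im,350,125,110,95,7,'pics/w1d.png')
E
```

```text
(no output)
```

View pics/w1c.png

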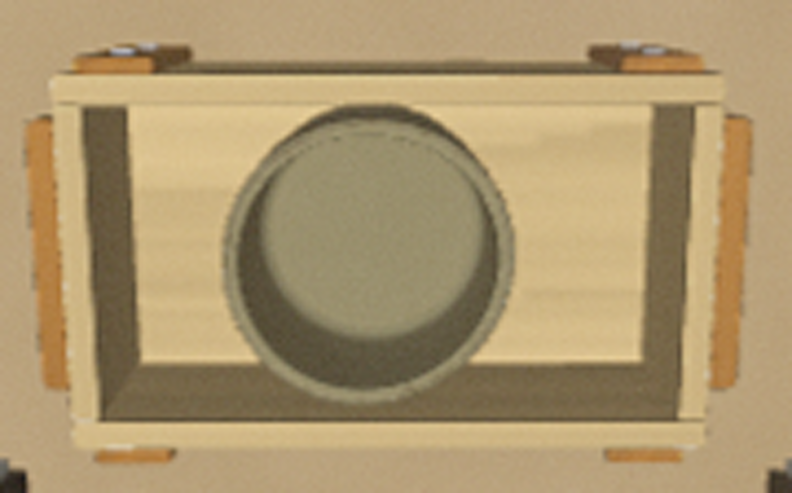

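View pics/w1d.png

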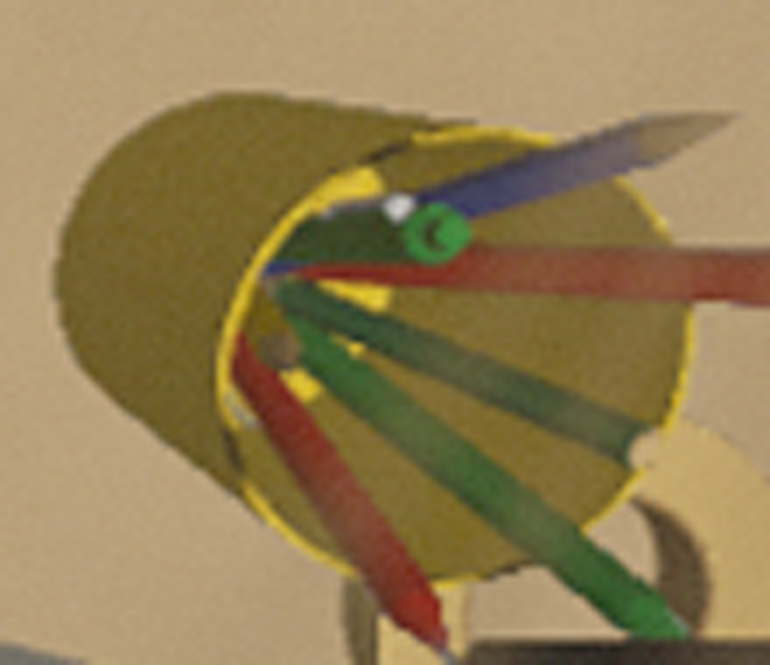

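```bash
python3 - <<'E'
from h import *
import pickle
from scipy.optimize import least_squares
np.set_printoptions(precision=2,suppress=True)
o,c=pickle.load(open('w1.pkl','rb'))
sc=lambda q:np.array(q,float)/4.4+[168,112]-.4
q=sc([[50,75],[723,75],[705,446],[73,446],[82,104],[694,104],[680,421],[98,421]])
L=np.array([[53,91],[53,-91],[-53,-91],[-53,91],[45,83],[45,-83],[-45,-83],[-45,83]])
def W(p,L,z): 
    a=p[2];return np.c_[p[0]+np.cos(a)*L[:,0]-np.sin(a)*L[:,1],p[1]+np.sin(a)*L[:,0]+np.cos(a)*L[:,1],np.full(len(L),z)]
r=least_squares(lambda p:(proj(c,W(p,L,75))-q).ravel(),[490,-150,.387]);print(r.x,r.fun.reshape(-1,2))
r2=least_squares(lambda p:(proj(c,W(p,L,p[3]))-q).ravel(),[490,-150,.387,75]);print(r2.x,r2.fun.reshape(-1,2))
# pot: rim circle fit
th=np.linspace(0,2*np.pi,361)
def ext(p):
    u=proj(c,np.c_[p[0]+41*np.cos(th),p[1]+41*np.sin(th),np.full(361,78)]);return np.r_[u.min(0),u.max(0)]
tgt=np.r_[sc([223,118]),sc([515,403])]
rp=least_squares(lambda p:(ext(p)-tgt)[[0,2,3]],[490,-145]);print(rp.x,rp.fun)
a=r.x[2];d=rp.x-r.x[:2];print('pot in crate',np.cos(a)*d[0]+np.sin(a)*d[1],-np.sin(a)*d[0]+np.cos(a)*d[1])
ct=get_calibration('top');print(proj(ct,W(r.x,L,75))[:4])
cs=get_calibration('scene');print(proj(cs,W(r.x,L,75))[:4]) 
# holder
h0=unproj(c,np.array([[210,245]])/7+[350,125],0);print('holder base approx',h0)
for z in (90,100,110):
  print(z,unproj(c,np.array([[218,350],[455,575],[690,300],[470,128]])/7+[350,125],z))
E
```

```text
[ 490.65 -149.68    0.39] [[-0.91 -0.51]
 [ 1.4  -0.68]
 [ 0.39  0.75]
 [-0.54  0.8 ]
 [-0.96 -0.21]
 [ 0.79 -0.35]
 [ 0.04  0.38]
 [-0.24  0.43]]
[ 490.03 -149.9     0.39   71.12] [[-0.07 -0.14]
 [ 0.57 -0.3 ]
 [-0.34  0.24]
 [ 0.19  0.29]
 [-0.2   0.09]
 [ 0.03 -0.05]
 [-0.63 -0.07]
 [ 0.43 -0.02]]
[ 491.25 -143.87] [-0.89  0.89  0.05]
pot in crate 2.752769562163981 5.14783313828023
[[248.15 207.44]
 [301.26 184.34]
 [315.79 215.  ]
 [262.02 238.83]]
[[248.88 190.62]
 [257.7  153.64]
 [294.25 155.67]
 [290.97 193.48]]
holder base approx [[ 561.33 -314.47    0.  ]]
90 [[ 546.01 -285.26   90.  ]
 [ 526.42 -341.33   90.  ]
 [ 583.06 -353.57   90.  ]
 [ 594.15 -305.76   90.  ]]
100 [[ 546.43 -280.68  100.  ]
 [ 527.39 -335.15  100.  ]
 [ 582.42 -347.05  100.  ]
 [ 593.19 -300.6   100.  ]]
110 [[ 546.85 -276.1   110.  ]
 [ 528.37 -328.97  110.  ]
 [ 581.78 -340.52  110.  ]
 [ 592.24 -295.44  110.  ]]
```

```bash
python3 - <<'E'
from h import *
t=cv2.imread('pics/top0.png');s=cv2.imread('pics/scene0.png')
a=cv2.resize(t[160:215,310:365],None,fx=7,fy=7,interpolation=cv2.INTER_CUBIC)
b=cv2.resize(s[105:160,252:307],None,fx=7,fy=7,interpolation=cv2.INTER_CUBIC)
cv2.imwrite('pics/p.png',np.hstack([a,b]))
E
```

```text
(no output)
```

View pics/p.png

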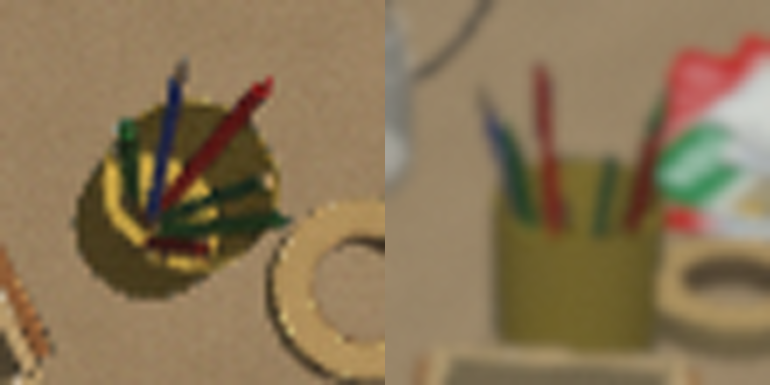

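```bash
cat >> h.py <<'E'
def tri(obs):
    A=[];b=[]
    for c,uv in obs:
        p=unproj(c,uv,0)[0];o=c['cam_to_world'][:3,3];d=(p-o)/np.linalg.norm(p-o);M=np.eye(3)-np.outer(d,d);A.append(M);b.append(M@o)
    x=np.linalg.solve(sum(A),sum(b)); return x,[np.linalg.norm(M@x-bb) for M,bb in zip(A,b)]
def tocrate(P):
    d=np.array(P)[:2]-[490.4,-149.8];a=.39;return np.array([np.cos(a)*d[0]+np.sin(a)*d[1],-np.sin(a)*d[0]+np.cos(a)*d[1]])
E
python3 - <<'E'
from h import *
import pickle
np.set_printoptions(precision=1,suppress=True)
o,c=pickle.load(open('w1.pkl','rb'));t=get_calibration('top')
for n,a,b in (('blue',(336,169.3),(455,141.9)),('red',(348.3,171.9),(478,165)),('gA',(328.1,178.1),(412.4,158.3)),('gR',(350.7,191.4),(447.9,215)),('dr',(340,195.7),(415,218.6))):
    x,e=tri([(t,a),(c,b)]);print(n,x,e,tocrate(x))
E
```

```text
blue [ 603.2 -310.6  143.8] [np.float64(0.7330392546222068), np.float64(0.7330392546223046)] [  43.2 -191.6]
red [ 594.1 -347.5  139. ] [np.float64(0.6380952393039028), np.float64(0.6380952393039435)] [  20.7 -222.2]
gA [ 576.3 -285.7  136.8] [np.float64(1.7279261529649783), np.float64(1.7279261529648486)] [  27.8 -158.4]
gR [ 536.3 -352.1  132.2] [np.float64(0.30526983838140104), np.float64(0.30526983838142)] [ -34.4 -204.5]
dr [ 521.6 -316.4  142. ] [np.float64(1.334209747962127), np.float64(1.334209747962239)] [ -34.5 -165.9]
```

```bash
python3 - <<'E'
from h import *
plan([560,175,340],[np.pi,0,-.09])
E
```

```text
row [0.4475, -0.6974, -0.097] [-0.0016, -0.0004, 0.9104] 1.0 time 1.8 grip 92.3
```

Emit:
carry_out:
  moves: [0.45,-0.7,-0.1,0,0,0.91,1,0.45,-0.7,-0.1,0,0,0.91,1,0.45,-0.7,-0.1,0,0,0.91,1,0.45,-0.7,-0.1,0,0,0.91,1,0.45,-0.7,-0.1,0,0,0.91,1,0.45,-0.7,-0.1,0,0,0.91,1,0.45,-0.7,-0.1,0,0,0.91,1,0.45,-0.7,-0.1,0,0,0.91,1]

```text
time: 2.6
tool_pos: [560.7, 181.7, 341.5]
tcp_rot: [-3.138, -0.001, -0.084]
contact_force: [-0.8, -0.6, -0.0]
grip_width: 91.5
```

```bash
cat >> h.py <<'E'
def wshot(n,s=1.5):
    import pickle
    o=get_obs();c=get_calibration('wrist');im=capture('wrist')[...,::-1].copy()
    cv2.imwrite(f'pics/{n}.png',im);pickle.dump((o,c),open(f'{n}.pkl','wb'))
    crop(im,0,0,512,384,s,f'pics/{n}b.png');print(o['tool_pos'],o['tcp_rot'],o['time'],o['contact_force'],o['grip_width'])
E
python3 -c "
from h import *
wshot('w2')"
```

```text
[560.6693589  181.6890528  341.48518283] [-3.13835505e+00 -9.73732205e-04 -8.38503212e-02] 2.6 [-0.81450779 -0.55834807 -0.02037009] 91.52960931678368
```

View pics/w2b.png

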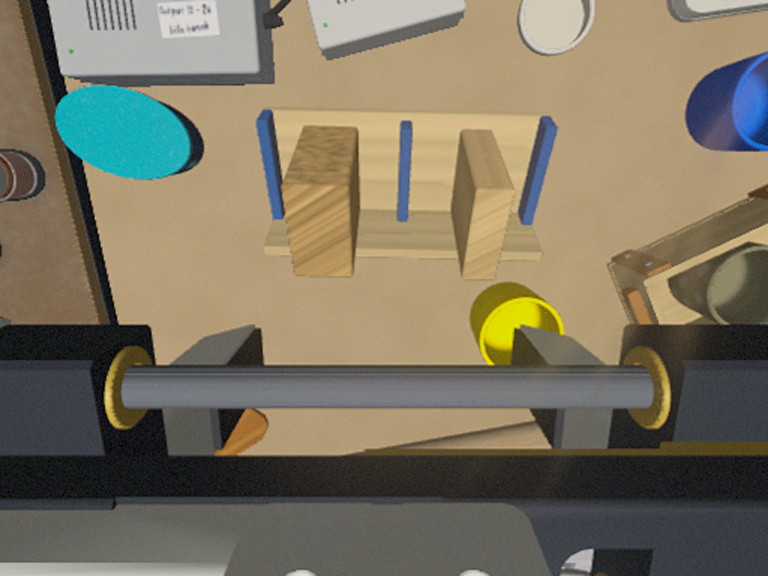

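```bash
python3 - <<'E'
from h import *
im=cv2.imread('pics/w2.png')
crop(im,170,65,100,125,4.8,'pics/w2c.png')
crop(im,285,65,100,125,4.8,'pics/w2d.png')
a=cv2.imread('pics/w2c.png');b=cv2.imread('pics/w2d.png');cv2.imwrite('pics/w2e.png',np.hstack([a,b])[:,:960][:, :])
print(a.shape)
E
python3 -c "
import cv2
a=cv2.imread('pics/w2e.png');cv2.imwrite('pics/w2f.png',cv2.resize(a,(768,480)))"
```

```text
(600, 480, 3)
```

View pics/w2c.png

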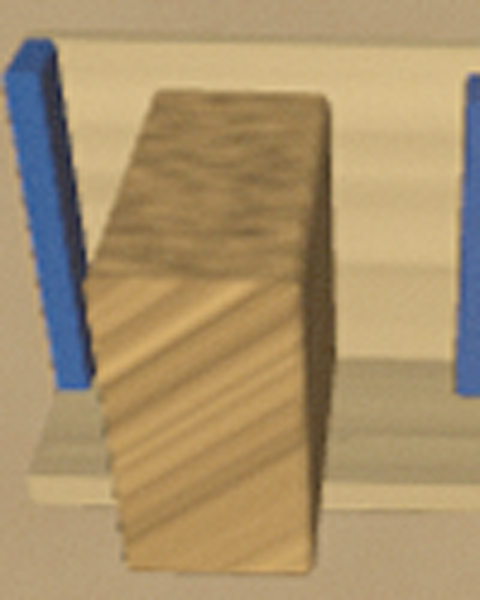

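View pics/w2d.png

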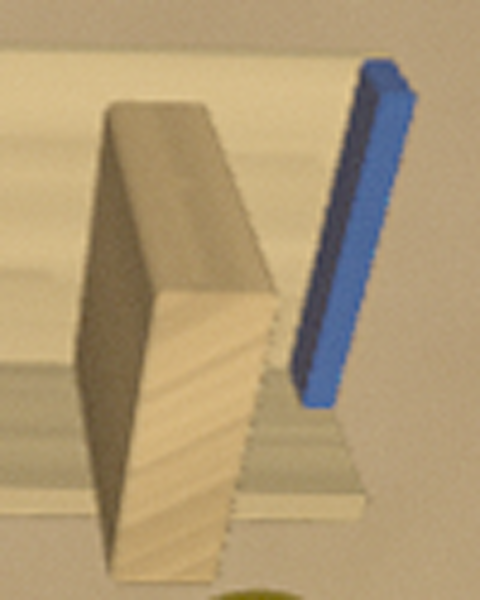

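```bash
cat > fit.py <<'E'
from h import *
import pickle
from scipy.optimize import least_squares
np.set_printoptions(precision=2,suppress=True)
o,c=pickle.load(open('w2.pkl','rb'));t=get_calibration('top')
def cor(p,hy):
    L=np.array([[42,hy,105],[42,-hy,105],[-42,-hy,105],[-42,hy,105],[42,hy,0],[42,-hy,0]],float)
    Rm=R.from_euler('xyz',[0,-p[4],p[3]]); return Rm.apply(L)+p[:3]
S={'thick':(24,np.array([[88,277],[303,277],[310,573],[130,570],[155,92],[325,95]])/4.8+[170,65]-.4,np.array([[118,150],[225,155],[225,345],[117,343]])/7+[130,145]-.5,[640,240,20]),
'thin':(14,np.array([[155,292],[277,292],[215,580],[113,580],[108,103],[205,103]])/4.8+[285,65]-.4,np.array([[433,182],[500,178],[493,368],[432,362]])/7+[130,145]-.5,[625,110,20])}
for n,(hy,q,qt,x0) in S.items():
    for fixed in (1,0):
        f=lambda p:np.r_[(proj(c,cor(p,hy))-q).ravel(),(1-fixed)*10*(p[4]-np.radians(27))] if not fixed else (proj(c,cor(np.r_[p[:4],np.radians(27)],hy))-q).ravel()
        r=least_squares(f,np.r_[x0,-.09,np.radians(27)])
        p=r.x
        print(n,p,np.degrees(p[4]),'rms',np.sqrt(np.mean(r.fun**2)))
        print('top resid',(proj(t,cor(p,hy)[:4])-qt))
    def g(p): return np.r_[(proj(c,cor(np.r_[p,np.radians(27)],hy))-q).ravel(),2*(proj(t,cor(np.r_[p,np.radians(27)],hy)[:4])-qt).ravel()]
    r=least_squares(g,np.r_[x0,-.09]);p=np.r_[r.x,np.radians(27)];print('joint',p,r.fun.reshape(-1,2));print('top centre',cor(p,hy)[:4].mean(0))
E
python3 fit.py
```

```text
thick [626.68 229.73  33.38  -0.1    0.47] 27.0 rms 0.6955618361425948
top resid [[-0.5   2.7 ]
 [ 0.27  3.14]
 [ 0.4   3.04]
 [ 0.1   2.18]]
thick [625.38 229.68  34.46  -0.1    0.45] 25.850257721058913 rms 0.4716035319797877
top resid [[-0.52  2.3 ]
 [ 0.27  2.7 ]
 [ 0.3   2.79]
 [-0.04  1.97]]
joint [628.62 227.2   47.67  -0.1    0.47] [[-1.59 -0.85]
 [ 0.47 -0.14]
 [ 1.96  0.36]
 [-0.32  0.37]
 [-0.33 -3.19]
 [ 1.72 -3.24]
 [-2.03  1.65]
 [-0.07  2.47]
 [ 0.31  3.02]
 [-0.68  1.35]]
top centre [581.18 231.85 141.22]
thin [613.15 101.28  31.7   -0.1    0.47] 27.0 rms 0.4653039870961157
top resid [[1.18 1.83]
 [1.   3.06]
 [1.33 2.9 ]
 [0.85 3.1 ]]
thin [612.58 101.47  32.29  -0.1    0.46] 26.465833416891822 rms 0.3909555053772182
top resid [[1.11 1.61]
 [0.93 2.86]
 [1.18 2.78]
 [0.69 2.97]]
joint [615.5  103.57  44.58  -0.1    0.47] [[-0.01 -1.09]
 [ 1.65 -0.74]
 [ 1.06  0.53]
 [-0.71  0.22]
 [-1.13 -2.84]
 [ 0.35 -2.56]
 [-0.61  0.03]
 [-0.77  2.45]
 [ 0.08  2.8 ]
 [-1.07  3.25]]
top centre [568.05 108.12 138.14]
```

```bash
cat > dist.py <<'E'
from h import *
import pickle
from scipy.optimize import least_squares
np.set_printoptions(precision=3,suppress=True)
def projd(c,P,k):
    u=proj(c,P);f=K(c);n=(u-[c['cx'],c['cy']])/f;r2=(n**2).sum(1,keepdims=True);return n*(1+k*r2)*f+[c['cx'],c['cy']]
if __name__=='__main__':
    o,c=pickle.load(open('w1.pkl','rb'))
    q=np.array([[50,75],[723,75],[705,446],[73,446],[82,104],[694,104],[680,421],[98,421]])/4.4+[168,112]-.4
    L=np.array([[53,91],[53,-91],[-53,-91],[-53,91],[45,83],[45,-83],[-45,-83],[-45,83]])
    def W(p,z): 
        a=p[2];return np.c_[p[0]+np.cos(a)*L[:,0]-np.sin(a)*L[:,1],p[1]+np.sin(a)*L[:,0]+np.cos(a)*L[:,1],np.full(len(L),z)]
    from fit import S,cor
    c2=pickle.load(open('w2.pkl','rb'))[1]
    tilt=np.radians(27)
    def f(p):
        k=p[0]
        return np.r_[(projd(c,W(p[1:4],75+p[4]),k)-q).ravel(),(projd(c2,cor(np.r_[p[5:9],tilt],24),k)-S['thick'][1]).ravel(),(projd(c2,cor(np.r_[p[9:13],tilt],14),k)-S['thin'][1]).ravel(),p[4]/2,(p[7]-p[11])/.5,(p[8]-p[12])/.01]
    r=least_squares(f,[0,490,-150,.39,0,626,229,33,-.1,613,101,32,-.1]);print(r.x,np.sqrt(np.mean(r.fun**2)))
    print(np.sqrt(np.diag(np.linalg.inv(r.jac.T@r.jac)))*.5)
E
python3 dist.py | tail -8
```

```text
[-0.61  0.03]
 [-0.77  2.45]
 [ 0.08  2.8 ]
 [-1.07  3.25]]
top centre [568.05 108.12 138.14]
[  -0.11  490.91 -149.52    0.39   -0.41  627.86  229.34   38.74   -0.1
  614.68  101.7    38.74   -0.1 ] 0.438136863079953
[0.03 0.29 0.23 0.   0.79 0.39 0.35 1.99 0.   0.45 0.37 2.   0.  ]
```

```bash
python3 -c "
from h import *
plan([522,111,221],[np.pi,-np.radians(27),-.1])"
```

```text
row [-0.0814, 0.1776, 0.2999] [-0.0085, 0.8996, 0.0266] 1.0 time 2.65 grip 91.7
```

Emit:
carry_out:
  moves: [-0.08,0.178,0.3,-0.0085,0.9,0.0266,1,-0.08,0.178,0.3,-0.0085,0.9,0.0266,1,-0.08,0.178,0.3,-0.0085,0.9,0.0266,1,-0.08,0.178,0.3,-0.0085,0.9,0.0266,1,-0.08,0.178,0.3,-0.0085,0.9,0.0266,1,-0.08,0.178,0.3,-0.0085,0.9,0.0266,1,-0.08,0.178,0.3,-0.0085,0.9,0.0266,1,-0.08,0.178,0.3,-0.0085,0.9,0.0266,1]

```text
time: 3.45
tool_pos: [524.3, 110.5, 222.6]
tcp_rot: [-3.141, -0.474, -0.101]
contact_force: [-0.6, -0.7, -0.2]
grip_width: 91.7
```

```bash
python3 -c "
from h import *
wshot('w3')"
```

```text
[524.27400294 110.45771466 222.56932454] [-3.14099842 -0.47362242 -0.10124571] 3.45 [-0.5957642  -0.73112253 -0.17543458] 91.74874949462264
```

View pics/w3b.png

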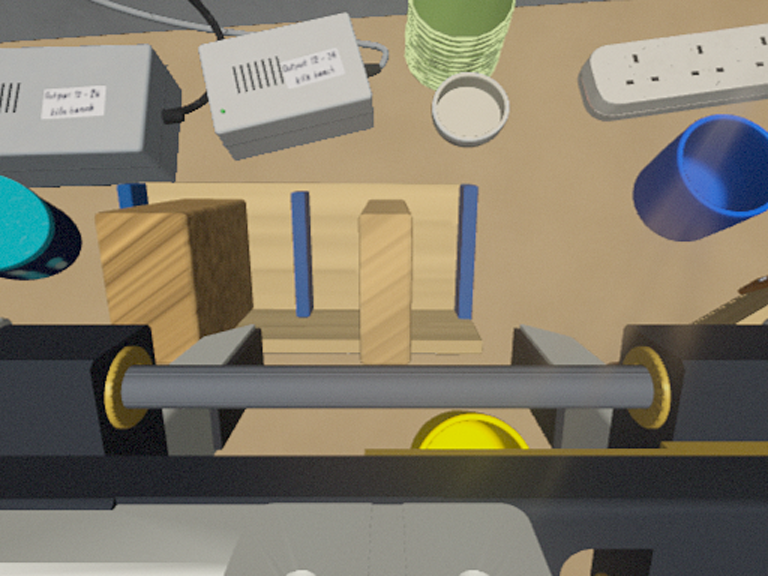

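```bash
python3 - <<'E'
from h import *
im=cv2.imread('pics/w3.png')
crop(im,225,125,65,125,4.8,'pics/w3c.png')
E
```

```text
(no output)
```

View pics/w3c.png

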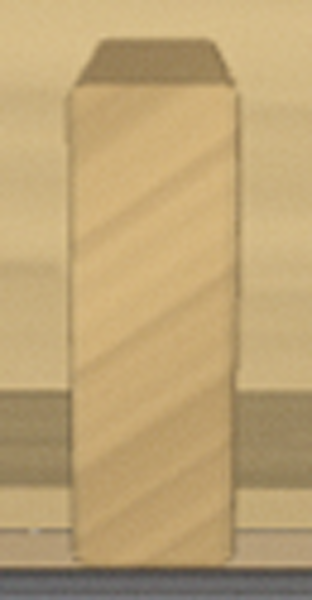

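```bash
python3 - <<'E' | tail -12
from dist import *
from fit import S,cor
c2=pickle.load(open('w2.pkl','rb'))[1]; o3,c3=pickle.load(open('w3.pkl','rb'))
q3=np.array([[70,85],[237,85],[233,562],[73,562],[103,40],[212,40]])/4.8+[225,125]-.4
tilt=np.radians(27)
for k in (0,-.08,-.11,-.15):
    f=lambda p:np.r_[(projd(c2,cor(np.r_[p[:4],tilt],14),k)-S['thin'][1]).ravel(),(projd(c3,cor(np.r_[p[:4],tilt],14),k)-q3).ravel()]
    r=least_squares(f,[614,101,38,-.1]);print(k,r.x,np.sqrt(np.mean(r.fun**2)))
    f=lambda p:np.r_[(projd(c3,cor(np.r_[p[:4],tilt],14),k)-q3).ravel()]
    r=least_squares(f,[614,101,38,-.1]);print('  w3 only',k,r.x,np.sqrt(np.mean(r.fun**2)))
R0=R.from_euler('xyz',o3['tcp_rot']);p=np.r_[614.7,101.7,38.7,-.1,tilt]
print(R0.inv().apply(cor(p,14)[:4].mean(0)-o3['tool_pos']))
E
```

```text
[ 0.08  2.8 ]
 [-1.07  3.25]]
top centre [568.05 108.12 138.14]
0 [614.95 103.35  41.29  -0.1 ] 0.9830933707880152
  w3 only 0 [616.48 103.35  37.62  -0.1 ] 0.541459186646974
-0.08 [615.18 103.1   41.6   -0.1 ] 0.7832691013078691
  w3 only -0.08 [616.33 103.36  38.29  -0.1 ] 0.5357419212607559
-0.11 [615.26 103.    41.72  -0.11] 0.7608743616273586
  w3 only -0.11 [616.27 103.37  38.54  -0.1 ] 0.5338595142997905
-0.15 [615.37 102.87  41.87  -0.11] 0.7861517679504745
  w3 only -0.15 [616.2  103.37  38.88  -0.1 ] 0.5315796942749396
[ -2.77  -0.31 100.07]
```

```bash
python3 -c "
from h import *
plan([572.9,107.4,124.1],[np.pi,-np.radians(27),-.1])"
```

```text
row [-0.0034, -0.0041, 0.2743] [-0.0003, -0.0042, -0.0016] 1.0 time 3.5 grip 91.8
```

Emit:
carry_out:
  moves: [-0.003,-0.004,0.08,0,-0.004,0,1,-0.003,-0.004,0.16,0,-0.004,0,1,-0.003,-0.004,0.21,0,-0.004,0,1,-0.003,-0.004,0.24,0,-0.004,0,1,-0.003,-0.004,0.26,0,-0.004,0,1,-0.003,-0.004,0.274,0,-0.004,0,1,-0.003,-0.004,0.274,0,-0.004,0,0.7,-0.003,-0.004,0.274,0,-0.004,0,0.5]

```text
time: 4.3
tool_pos: [573.2, 107.5, 125.0]
tcp_rot: [-3.141, -0.472, -0.101]
contact_force: [0.5, -0.3, -0.5]
grip_width: 80.1
```

```bash
python3 -c "
from h import *
wshot('w4')
c=capture('scene')[...,::-1].copy();cv2.imwrite('pics/s4.png',c);crop(c,90,130,170,160,4.4,'pics/s4c.png')"
```

```text
[573.21581341 107.45761828 125.01034219] [-3.14080358 -0.47240613 -0.10094705] 4.3 [ 0.51311112 -0.33383597 -0.5323629 ] 80.14279386928052
```

View pics/w4b.png

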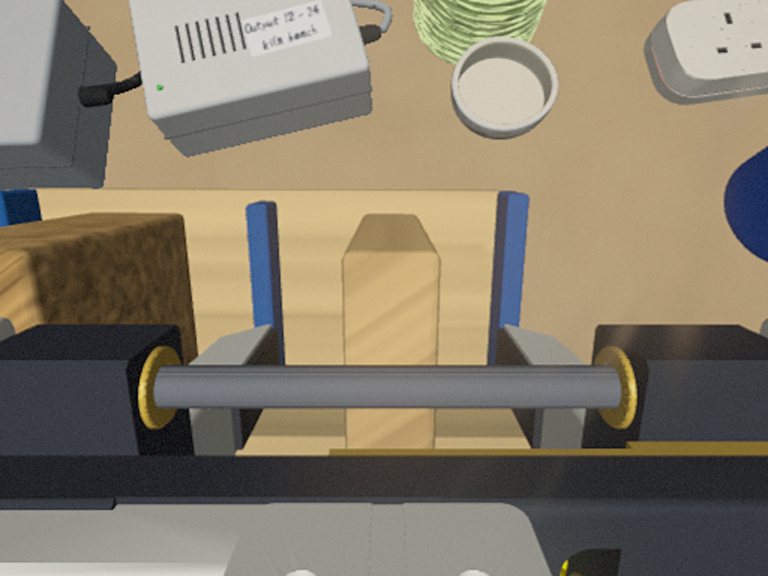

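View pics/s4c.png

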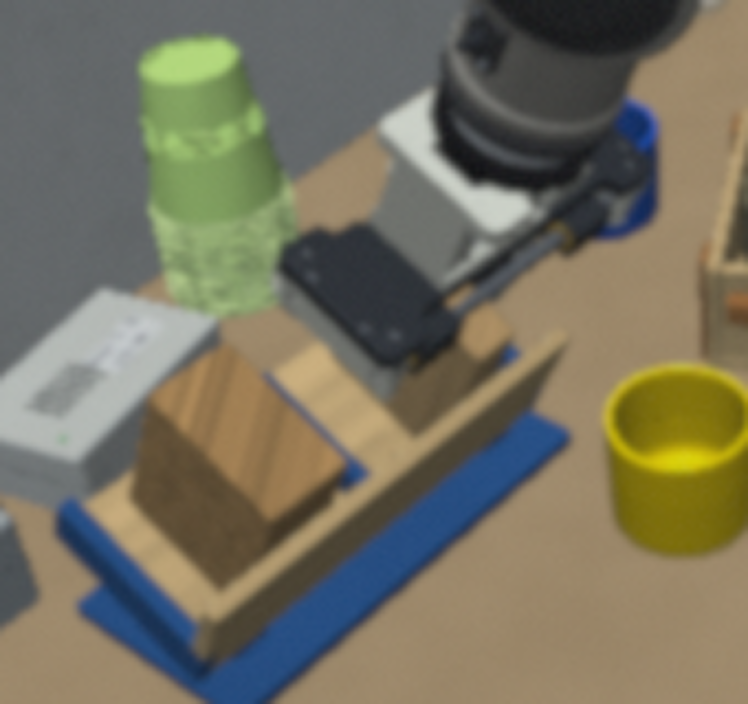

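Emit:
carry_out:
  moves: [0,0,0,0,0,0,0.2,0,0,0,0,0,0,0,0,0,0,0,0,0,0,0,0,0,0,0,0,0,0,0,0,0,0,0,0,0,0,0,0,0,0,0,0,0,0,0,0,0,0,0,0,0,0,0,0,0]

```text
time: 5.2
tool_pos: [573.1, 107.5, 125.1]
tcp_rot: [-3.141, -0.473, -0.101]
contact_force: [0.2, -0.1, -0.7]
grip_width: 27.8
```

Gripped at 27.8 mm. Lift back along the tool axis.

Emit:
carry_out:
  moves: [0,0,-0.06,0,0,0,0,0,0,-0.14,0,0,0,0,0,0,-0.24,0,0,0,0,0,0,-0.34,0,0,0,0,0,0,-0.42,0,0,0,0,0,0,-0.42,0,0,0,0,0,0,-0.42,0,0,0,0,0,0,-0.42,0,0,0,0]

```text
time: 6.0
tool_pos: [496.7, 114.9, 273.2]
tcp_rot: [-3.141, -0.47, -0.101]
contact_force: [1.0, -0.1, -0.9]
grip_width: 27.8
```

```bash
python3 -c "
from h import *
wshot('w5')
c=capture('scene')[...,::-1].copy();cv2.imwrite('pics/s5.png',c);crop(c,90,60,190,200,3,'pics/s5c.png')"
```

```text
[496.70620881 114.85924908 273.17310605] [-3.1414844  -0.47009649 -0.10073165] 6.0 [ 0.98417495 -0.13620161 -0.93741181] 27.762732903811244
```

View pics/w5b.png

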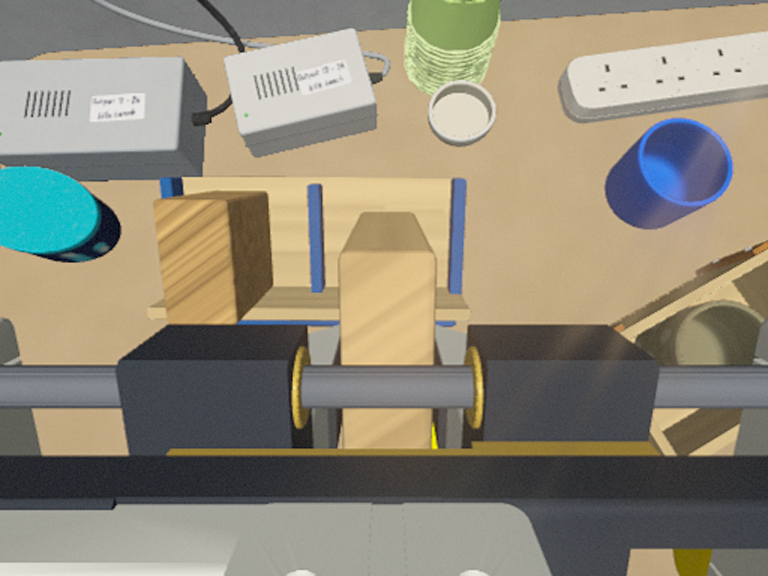

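View pics/s5c.png

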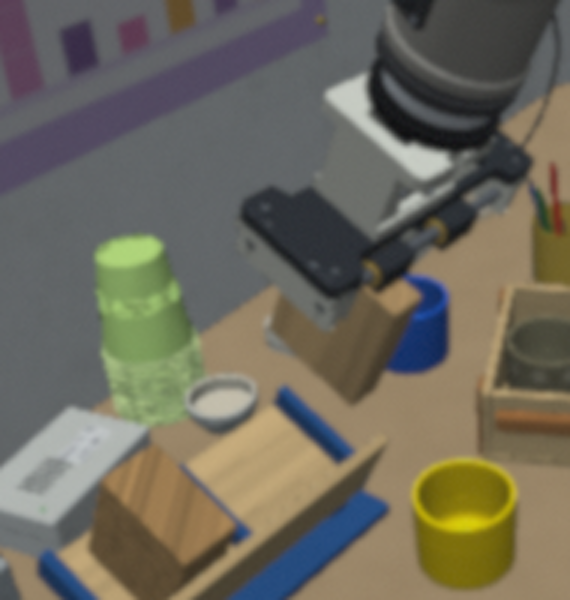

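```bash
python3 - <<'E'
from h import *
im=cv2.imread('pics/w5.png')
crop(im,215,130,85,65,8,'pics/w5c.png')
E
```

```text
(no output)
```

View pics/w5c.png

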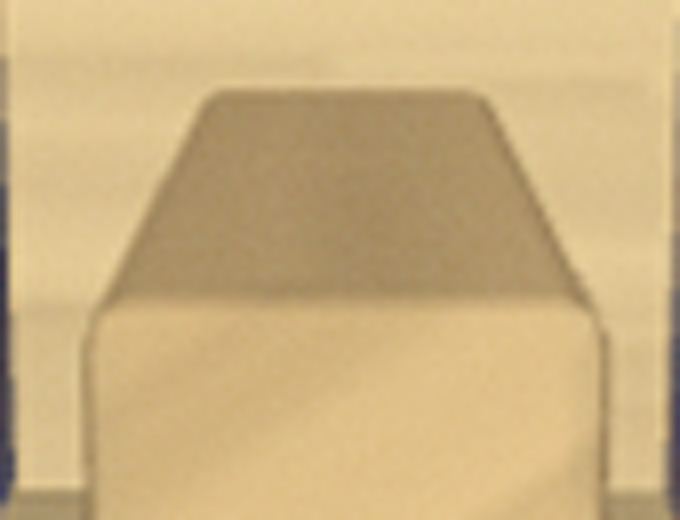

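```bash
cat > held.py <<'E'
from dist import *
def fitheld(name,hy,q,k=-.11):
    o,c=pickle.load(open(name+'.pkl','rb'))
    R0=R.from_euler('xyz',o['tcp_rot'])
    def P(p):
        L=np.array([[42,hy,0],[42,-hy,0],[42,hy,105],[42,-hy,105]],float)*[1,-1,1] # tool y is -block y
        return R0.apply(R.from_rotvec([0,p[3],p[4]]).apply(L)+[p[0],p[1],p[2]])+o['tool_pos']
    r=least_squares(lambda p:(projd(c,P(p),k)-q).ravel(),[0,0,-10,0,0])
    print(k,'dx,dy,top,pitch,yaw',r.x,'rms',np.sqrt(np.mean(r.fun**2)));return r.x
E
python3 - <<'E' 2>&1 | tail -4
from held import *
q=np.array([[88,301],[602,301],[205,88],[489,88]])/8+[215,130]-.44
for k in (0,-.08,-.11,-.15): fitheld('w5',14,q,k)
E
```

```text
0 dx,dy,top,pitch,yaw [-0.98  -1.125 -7.471  0.011 -0.   ] rms 0.24687132695687103
-0.08 dx,dy,top,pitch,yaw [-0.93  -1.125 -7.647  0.012 -0.   ] rms 0.23405342936175255
-0.11 dx,dy,top,pitch,yaw [-0.912 -1.125 -7.713  0.012 -0.   ] rms 0.2292106556288082
-0.15 dx,dy,top,pitch,yaw [-0.887 -1.125 -7.802  0.012 -0.   ] rms 0.22272276372513164
```

```bash
python3 - <<'E' | tail -3
from h import *
from dist import *
o,c=pickle.load(open('w1.pkl','rb'))
q=np.array([[50,75],[723,75],[705,446],[73,446],[82,104],[694,104],[680,421],[98,421]])/4.4+[168,112]-.4
L=np.array([[53,91],[53,-91],[-53,-91],[-53,91],[45,83],[45,-83],[-45,-83],[-45,83]])
def W(p,z): 
        a=p[2];return np.c_[p[0]+np.cos(a)*L[:,0]-np.sin(a)*L[:,1],p[1]+np.sin(a)*L[:,0]+np.cos(a)*L[:,1],np.full(len(L),z)]
r=least_squares(lambda p:(projd(c,W(p,75),-.11)-q).ravel(),[490,-150,.39]);print(r.x)
plan([467.4,-90.1,260],[np.pi,0,r.x[2]],0)
E
```

```text
[ 490.968 -149.496    0.388]
row [-0.0339, 0.5171, 0.0191] [0.2193, -0.8787, -0.9172] 0 time 6.1 grip 28.0
```

Emit:
carry_out:
  moves: [-0.034,0.517,0.019,0.2193,-0.8787,-0.9172,0,-0.034,0.517,0.019,0.2193,-0.8787,-0.9172,0,-0.034,0.517,0.019,0.2193,-0.8787,-0.9172,0,-0.034,0.517,0.019,0.2193,-0.8787,-0.9172,0,-0.034,0.517,0.019,0.2193,-0.8787,-0.9172,0,-0.034,0.517,0.019,0.2193,-0.8787,-0.9172,0,-0.034,0.517,0.019,0.2193,-0.8787,-0.9172,0,-0.034,0.517,0.019,0.2193,-0.8787,-0.9172,0]

```text
time: 6.9
tool_pos: [467.3, -89.7, 258.9]
tcp_rot: [-3.14, 0.001, 0.387]
contact_force: [-0.3, 0.4, -0.6]
grip_width: 27.8
```

```bash
python3 - <<'E' | tail -3
from h import *
wshot('w6')
plan([467.2,-90.1,200],[np.pi,.012,.388],0)
E
```

```text
[467.30134059 -89.73887791 258.94708506] [-3.14038595e+00  5.88620504e-04  3.87496955e-01] 6.9 [-0.34089932  0.44270732 -0.64627055] 27.827616798036516
row [-0.0007, 0.002, 0.1483] [-0.0015, -0.0226, 0.0008] 0 time 6.95 grip 27.7
```

View pics/w6b.png

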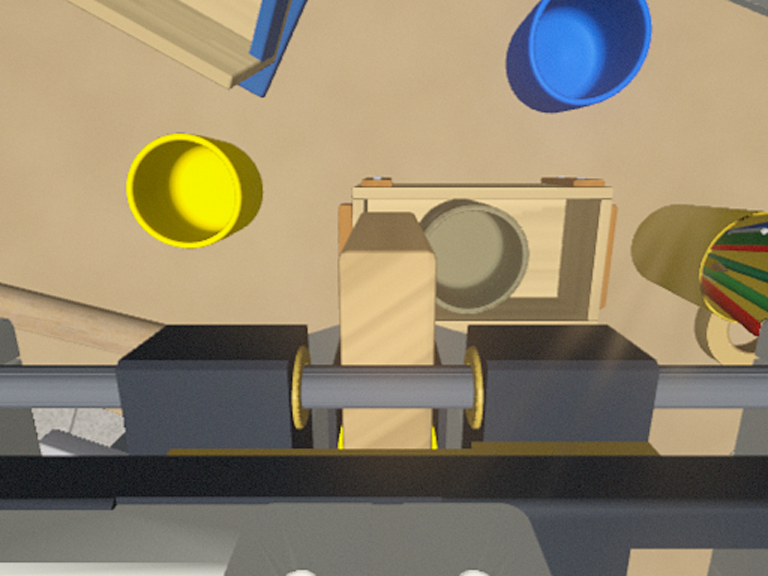

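Emit:
carry_out:
  moves: [-0.0005,0.001,0.09,0,-0.023,0,0,-0.0005,0.001,0.15,0,-0.023,0,0,-0.0005,0.001,0.173,0,-0.023,0,0,-0.0005,0.001,0.173,0,-0.023,0,0,-0.0005,0.001,0.173,0,-0.023,0,0,-0.0005,0.001,0.173,0,-0.023,0,0,-0.0005,0.001,0.173,0,-0.023,0,0,-0.0005,0.001,0.173,0,-0.023,0,0]

```text
time: 7.75
tool_pos: [467.4, -89.8, 190.8]
tcp_rot: [3.141, 0.011, 0.388]
contact_force: [-0.3, -0.0, -0.5]
grip_width: 27.9
```

```bash
python3 - <<'E' | tail -3
from h import *
wshot('w7')
im=cv2.imread('pics/w7.png'); crop(im,200,100,260,130,3,'pics/w7c.png')
E
```

```text
[467.38487285 -89.83320184 190.78098334] [3.14145128 0.01120379 0.38833841] 7.75 [-0.34890687 -0.00228562 -0.54881675] 27.922958375133433
```

View pics/w7c.png

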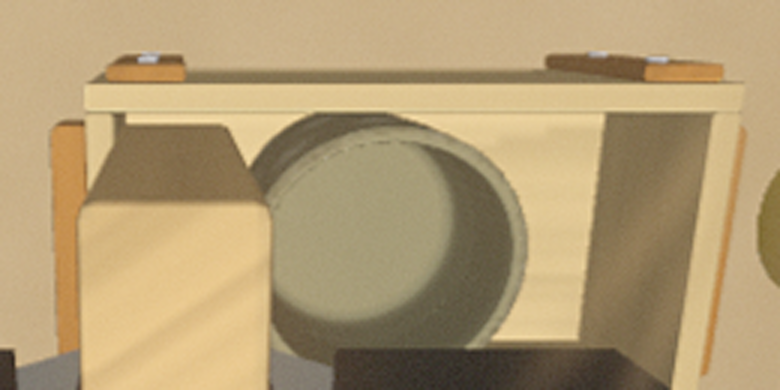

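```bash
python3 - <<'E' | tail -12
from dist import *
from h import *
o,c=pickle.load(open('w7.pkl','rb'))
k=-.11
def und(q):
    f=K(c);n0=(q-[c['cx'],c['cy']])/f;n=n0.copy()
    for _ in range(10): n=n0/(1+k*(n**2).sum(1,keepdims=True))
    return n*f+[c['cx'],c['cy']]
sc=lambda q:np.array(q,float)/3+[200,100]-.33
R0=R.from_euler('xyz',o['tcp_rot'])
def tool(q,z): return R0.inv().apply(unproj(c,und(sc(q)),z)-o['tool_pos'])
print('rim',tool([[84,84],[743,83],[115,111],[712,111]],75))
print('blk bottom',tool([[124,125],[222,125]],93.5))
print('blk top',tool([[79,203],[270,205]],198.5))
print('pot right',tool([[526,240]],78))
E
```

```text
rim [[ 52.446 -26.421 115.197]
 [ 55.309 160.867 115.191]
 [ 45.059 -18.025 115.281]
 [ 47.065 152.214 115.282]]
blk bottom [[ 43.061 -14.546  96.803]
 [ 43.087  10.551  96.806]]
blk top [[ 42.308 -15.295  -8.196]
 [ 42.046  12.448  -8.189]]
pot right [[  9.502  98.873 112.696]]
```

```bash
python3 - <<'E' | tail -12
from dist import *
from h import *
o,c=pickle.load(open('w7.pkl','rb'))
sc=lambda q:np.array(q,float)/3+[200,100]-.33
R0=R.from_euler('xyz',o['tcp_rot'])
for k in (0,-.05):
    def und(q):
        f=K(c);n0=(q-[c['cx'],c['cy']])/f;n=n0.copy()
        for _ in range(10): n=n0/(1+k*(n**2).sum(1,keepdims=True))
        return n*f+[c['cx'],c['cy']]
    def tool(q,z): return R0.inv().apply(unproj(c,und(sc(q)),z)-o['tool_pos'])
    print('rim',tool([[84,84],[743,83],[115,111],[712,111]],75))
    print('blk bottom',tool([[124,125],[222,125]],93.5))
plan([467.2,-90.1,150],[np.pi,.012,.388],0)
E
```

```text
[ 52.625 152.909 115.22 ]
 [ 44.903 -17.968 115.283]
 [ 45.078 145.649 115.304]]
blk bottom [[ 42.953 -14.508  96.804]
 [ 42.98   10.517  96.807]]
rim [[ 52.297 -26.35  115.199]
 [ 53.74  156.213 115.208]
 [ 44.974 -17.994 115.282]
 [ 45.914 148.411 115.295]]
blk bottom [[ 43.002 -14.525  96.803]
 [ 43.029  10.532  96.806]]
row [0.0007, 0.0007, 0.1015] [-0.0003, -0.001, 0.0006] 0 time 7.8 grip 27.9
```

Emit:
carry_out:
  moves: [-0.002,0,0.03,0,0,0,0,-0.002,0,0.07,0,0,0,0,-0.002,0,0.11,0,0,0,0,-0.002,0,0.15,0,0,0,0,-0.002,0,0.18,0,0,0,0,-0.002,0,0.2,0,0,0,0,-0.002,0,0.205,0,0,0,0,-0.002,0,0.205,0,0,0,0]

```text
time: 8.6
tool_pos: [465.8, -90.5, 108.7]
tcp_rot: [-3.141, 0.011, 0.388]
contact_force: [-0.3, 0.0, -0.5]
grip_width: 27.8
```

Emit:
carry_out:
  moves: [0,0,0.003,0,0,0,0,0,0,0.005,0,0,0,0,0,0,0.007,0,0,0,0,0,0,0.008,0,0,0,0,0,0,0.009,0,0,0,0,0,0,0.01,0,0,0,0,0,0,0.01,0,0,0,0,0,0,0.01,0,0,0,0]

```text
time: 9.4
tool_pos: [465.8, -90.5, 104.7]
tcp_rot: [-3.142, 0.011, 0.388]
contact_force: [-0.2, 0.2, -0.6]
grip_width: 27.7
```

Emit:
carry_out:
  moves: [0,0,0.001,0,0,0,0,0,0,0.002,0,0,0,0,0,0,0.003,0,0,0,0,0,0,0.004,0,0,0,0,0,0,0.005,0,0,0,0,0,0,0.006,0,0,0,0,0,0,0.006,0,0,0,0,0,0,0.006,0,0,0,0]

```text
time: 10.2
tool_pos: [465.7, -90.6, 102.3]
tcp_rot: [-3.141, 0.011, 0.388]
contact_force: [0.2, 0.5, -1.2]
grip_width: 27.8
```

Emit:
carry_out:
  moves: [0,0,0.001,0,0,0,0,0,0,0.002,0,0,0,0,0,0,0.003,0,0,0,0,0,0,0.004,0,0,0,0,0,0,0.005,0,0,0,0,0,0,0.006,0,0,0,0,0,0,0.006,0,0,0,0,0,0,0.006,0,0,0,0]

```text
time: 11.0
tool_pos: [465.7, -90.6, 99.9]
tcp_rot: [-3.141, 0.011, 0.388]
contact_force: [-0.4, 0.5, -0.2]
grip_width: 27.5
```

```bash
python3 - <<'E' | tail -3
from h import *
wshot('w8')
c=capture('scene')[...,::-1].copy();cv2.imwrite('pics/s8.png',c);crop(c,210,110,110,110,6,'pics/s8c.png')
E
```

```text
[465.70830699 -90.58314356  99.91326158] [-3.14147294  0.01146486  0.38819293] 11.0 [-0.36773281  0.51931263 -0.21405435] 27.515464313914094
```

View pics/s8c.png

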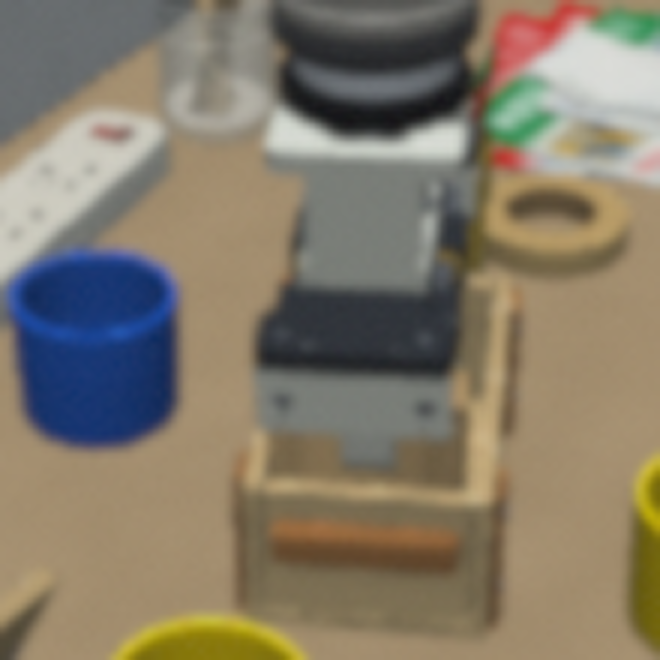

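View pics/w8b.png

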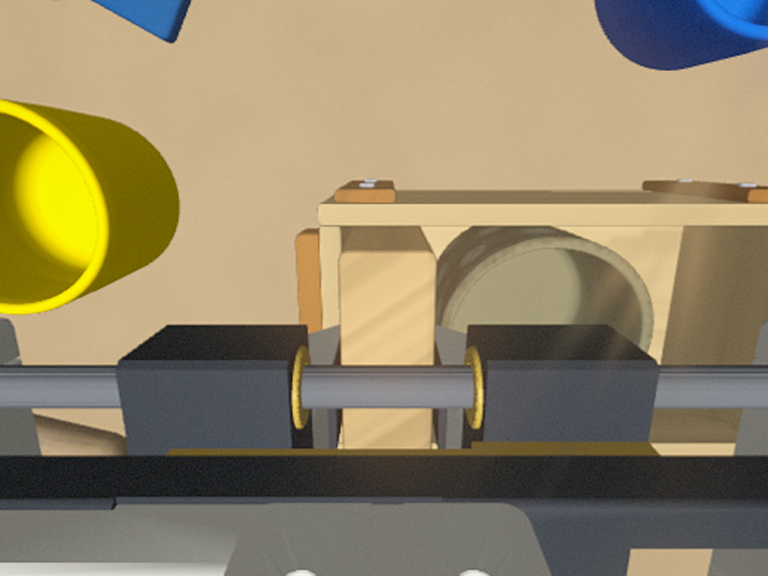

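Emit:
carry_out:
  moves: [0,0,0.001,0,0,0,0,0,0,0.002,0,0,0,0,0,0,0.003,0,0,0,0,0,0,0.004,0,0,0,0,0,0,0.005,0,0,0,0,0,0,0.005,0,0,0,0,0,0,0.005,0,0,0,0,0,0,0.005,0,0,0,0]

```text
time: 11.9
tool_pos: [465.7, -90.6, 97.9]
tcp_rot: [-3.141, 0.011, 0.388]
contact_force: [1.1, -0.5, -0.4]
grip_width: 27.6
```

```bash
python3 - <<'E' | tail -3
from h import *
wshot('w9')
a=[cv2.resize(cv2.imread(f'pics/{n}.png')[150:240,215:300],None,fx=3.0,fy=5,interpolation=cv2.INTER_CUBIC) for n in ('w7','w8','w9')]
cv2.imwrite('pics/cmp.png',np.hstack(a))
E
```

```text
[465.68955482 -90.59124991  97.93739122] [-3.14149999  0.01145622  0.38822274] 11.9 [ 1.06585127 -0.53977618 -0.3671077 ] 27.600025954364135
```

View pics/cmp.png

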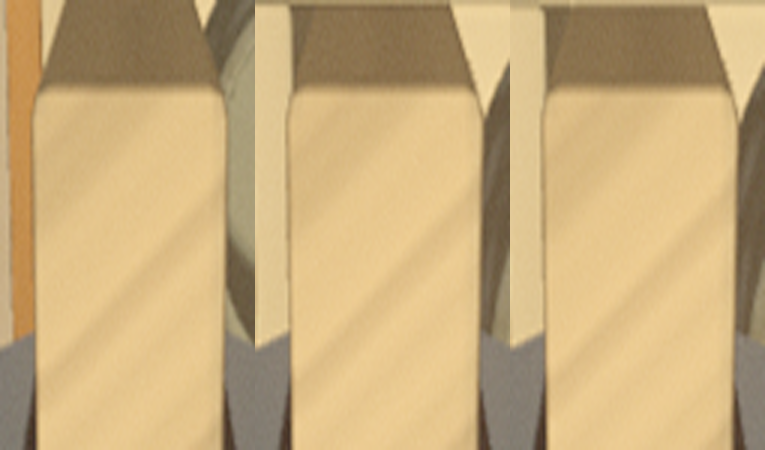

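Emit:
carry_out:
  moves: [0,0,0,0,0,0,0.35,0,0,0,0,0,0,0.45,0,0,0,0,0,0,0.5,0,0,0,0,0,0,0.5,0,0,0,0,0,0,0.5,0,0,-0.02,0,0,0,0.5,0,0,-0.06,0,0,0,0.5,0,0,-0.1,0,0,0,0.5]

```text
time: 12.75
tool_pos: [466.1, -90.4, 138.8]
tcp_rot: [-3.141, 0.012, 0.388]
contact_force: [0.9, 0.1, -0.3]
grip_width: 45.6
```

```bash
python3 - <<'E' | tail -3
from h import *
wshot('w10')
E
```

```text
[466.06253438 -90.38745009 138.78291497] [-3.14128831  0.01167298  0.38822365] 12.75 [ 0.88577805  0.13204719 -0.3079881 ] 45.577261669615304
```

View pics/w10b.png

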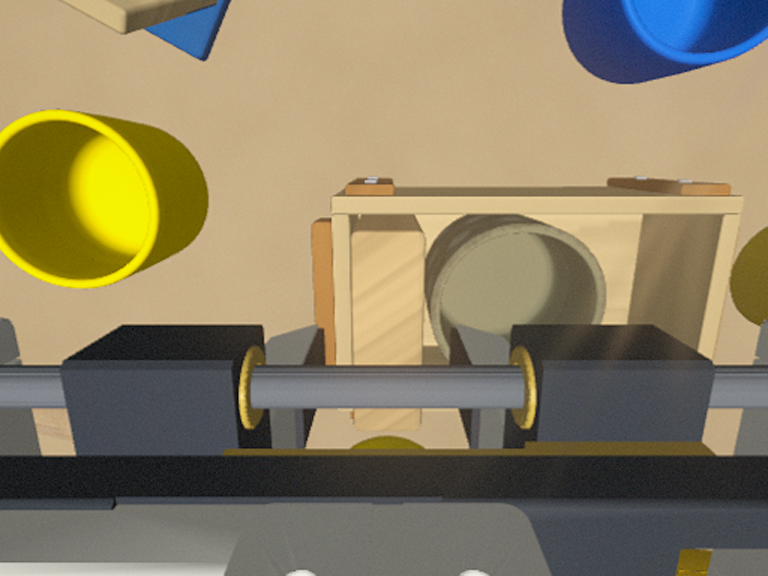

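```bash
python3 - <<'E' | tail -3
from h import *
plan([500,70,250],[np.pi,-.25,.13])
E
```

```text
row [0.2252, -0.3406, -0.2746] [-0.0543, 0.4895, 0.4918] 1.0 time 12.8 grip 46.0
```

Emit:
carry_out:
  moves: [0,0,-0.1,0,0,0,0.5,0.22,-0.34,-0.275,-0.0543,0.49,0.49,1,0.22,-0.34,-0.275,-0.0543,0.49,0.49,1,0.22,-0.34,-0.275,-0.0543,0.49,0.49,1,0.22,-0.34,-0.275,-0.0543,0.49,0.49,1,0.22,-0.34,-0.275,-0.0543,0.49,0.49,1,0.22,-0.34,-0.275,-0.0543,0.49,0.49,1,0.22,-0.34,-0.275,-0.0543,0.49,0.49,1]

```text
time: 13.6
tool_pos: [497.8, 68.2, 249.5]
tcp_rot: [3.141, -0.249, 0.13]
contact_force: [0.6, 0.1, 0.0]
grip_width: 91.5
```

```bash
python3 - <<'E' | tail -3
from h import *
c=capture('top')[...,::-1].copy();cv2.imwrite('pics/t11.png',c);crop(c,235,160,110,90,6,'pics/t11c.png')
plan([540.4,237.9,218.8],[np.pi,-np.radians(27),-.1])
E
```

```text
row [0.1367, -0.4075, 0.1136] [-0.1547, 0.4235, 0.4114] 1.0 time 13.65 grip 91.3
```

View pics/t11c.png

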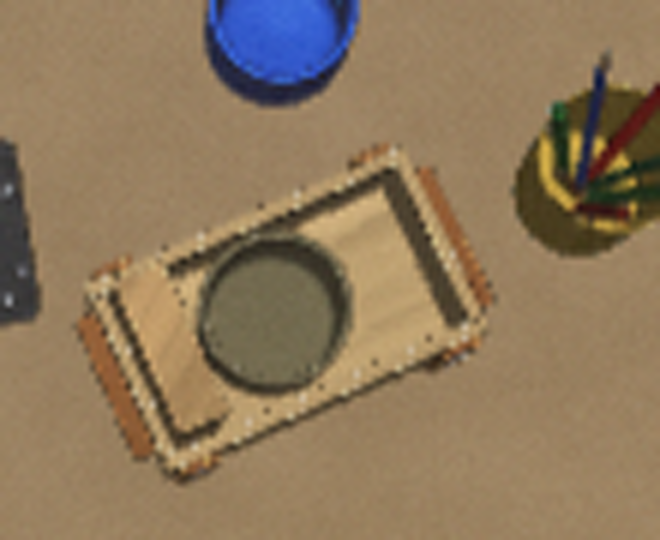

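Emit:
carry_out:
  moves: [0.137,-0.4075,0.05,-0.155,0.4235,0.4114,1,0.137,-0.4075,0.08,-0.155,0.4235,0.4114,1,0.137,-0.4075,0.1136,-0.155,0.4235,0.4114,1,0.137,-0.4075,0.1136,-0.155,0.4235,0.4114,1,0.137,-0.4075,0.1136,-0.155,0.4235,0.4114,1,0.137,-0.4075,0.1136,-0.155,0.4235,0.4114,1,0.137,-0.4075,0.1136,-0.155,0.4235,0.4114,1,0.137,-0.4075,0.1136,-0.155,0.4235,0.4114,1]

```text
time: 14.45
tool_pos: [540.6, 236.4, 218.6]
tcp_rot: [3.141, -0.471, -0.101]
contact_force: [0.2, 0.2, 0.3]
grip_width: 91.9
```

```bash
python3 - <<'E' | tail -3
from h import *
wshot('w12')
plan([586.5,233.2,127.9],[np.pi,-np.radians(27),-.1])
E
```

```text
[540.59090473 236.4151036  218.58627417] [ 3.14077551 -0.4705071  -0.10144973] 14.45 [0.19391566 0.18054675 0.28788744] 91.89047379745415
row [-0.001, -0.0038, 0.2548] [0.0024, 0.0003, -0.0033] 1.0 time 14.5 grip 91.8
```

View pics/w12b.png

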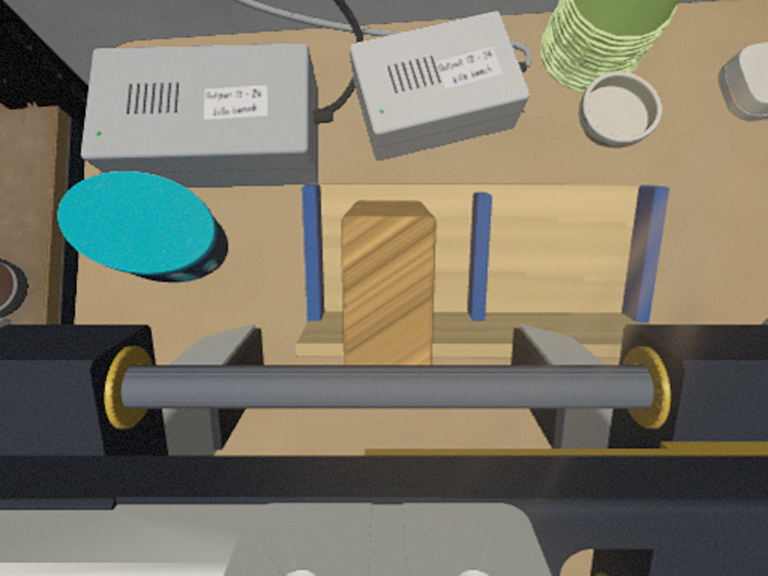

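Emit:
carry_out:
  moves: [0,-0.002,0.08,0,0,0,1,0,-0.002,0.15,0,0,0,1,0,-0.002,0.2,0,0,0,1,0,-0.002,0.23,0,0,0,1,0,-0.002,0.255,0,0,0,1,0,-0.002,0.255,0,0,0,0.6,0,-0.002,0.255,0,0,0,0.3,0,-0.002,0.255,0,0,0,0]

```text
time: 15.3
tool_pos: [587.0, 232.6, 129.1]
tcp_rot: [-3.141, -0.472, -0.102]
contact_force: [0.3, 0.1, 0.0]
grip_width: 72.3
```

Emit:
carry_out:
  moves: [0,0,0,0,0,0,0,0,0,0,0,0,0,0,0,0,0,0,0,0,0,0,0,0,0,0,0,0,0,0,0,0,0,0,0,0,0,0,0,0,0,0,0,0,0,0,0,0,0,0,0,0,0,0,0,0]

```text
time: 16.1
tool_pos: [587.0, 232.7, 129.5]
tcp_rot: [-3.141, -0.473, -0.102]
contact_force: [-3.9, -1.2, 5.4]
grip_width: 48.4
```

Emit:
carry_out:
  moves: [0,0,0,0,0,0,1,0,0,0,0,0,0,1,0,0,0,0,0,0,1,0,0,-0.06,0,0,0,1,0,0,-0.16,0,0,0,1,0,0,-0.26,0,0,0,0.5,0,0,-0.3,0,0,0,0,0,0,-0.3,0,0,0,0]

```text
time: 16.9
tool_pos: [533.0, 238.9, 239.1]
tcp_rot: [-3.138, -0.477, -0.102]
contact_force: [-0.4, 0.5, -0.5]
grip_width: 68.6
```

```bash
python3 - <<'E' | tail -3
from h import *
print(get_obs()['contact_force'],get_obs()['time'])
plan([500,40,250],[np.pi,-.1,.2],0)
E
```

```text
[-0.38301337  0.5206914  -0.533429  ] 16.9
row [-0.0151, 0.503, -0.0402] [0.1593, -0.716, -0.5558] 0 time 16.9 grip 68.6
```

Emit:
carry_out:
  moves: [-0.015,0.503,-0.04,0.16,-0.716,-0.556,0,-0.015,0.503,-0.04,0.16,-0.716,-0.556,0,-0.015,0.503,-0.04,0.16,-0.716,-0.556,0,-0.015,0.503,-0.04,0.16,-0.716,-0.556,0,-0.015,0.503,-0.04,0.16,-0.716,-0.556,0,-0.015,0.503,-0.04,0.16,-0.716,-0.556,0,-0.015,0.503,-0.04,0.16,-0.716,-0.556,0,-0.015,0.503,-0.04,0.16,-0.716,-0.556,0]

```text
time: 17.7
tool_pos: [499.9, 40.7, 248.9]
tcp_rot: [-3.141, -0.099, 0.2]
contact_force: [-0.5, 0.6, 0.2]
grip_width: 4.7
```

```bash
python3 - <<'E' | tail -3
from h import *
plan([491.6,-144.9,170],[np.pi,0,.388],0)
E
```

```text
row [-0.1314, 0.4507, 0.1848] [0.0159, -0.1882, -0.3584] 0 time 17.7 grip 4.7
```

Emit:
carry_out:
  moves: [-0.1314,0.4507,0.185,0.016,-0.188,-0.358,0,-0.1314,0.4507,0.185,0.016,-0.188,-0.358,0,-0.1314,0.4507,0.185,0.016,-0.188,-0.358,0,-0.1314,0.4507,0.185,0.016,-0.188,-0.358,0,-0.1314,0.4507,0.185,0.016,-0.188,-0.358,0,-0.1314,0.4507,0.185,0.016,-0.188,-0.358,0,-0.1314,0.4507,0.185,0.016,-0.188,-0.358,0,-0.1314,0.4507,0.185,0.016,-0.188,-0.358,0]

```text
time: 18.5
tool_pos: [492.2, -143.1, 170.5]
tcp_rot: [3.141, -0.001, 0.391]
contact_force: [-0.2, -0.7, -0.5]
grip_width: 0.4
```

```bash
python3 - <<'E' | tail -3
from h import *
wshot('w13')
plan([491.6,-144.9,80],[np.pi,0,.388],0)
E
```

```text
[ 492.21144134 -143.09590786  170.53576315] [ 3.14104406e+00 -9.80887752e-04  3.90518358e-01] 18.5 [-0.18826307 -0.71589363 -0.53995821] 0.38303782670132447
row [-0.003, 0.0031, 0.2264] [0.0012, -0.0018, 0.0046] 0 time 18.55 grip 0.1
```

View pics/w13b.png

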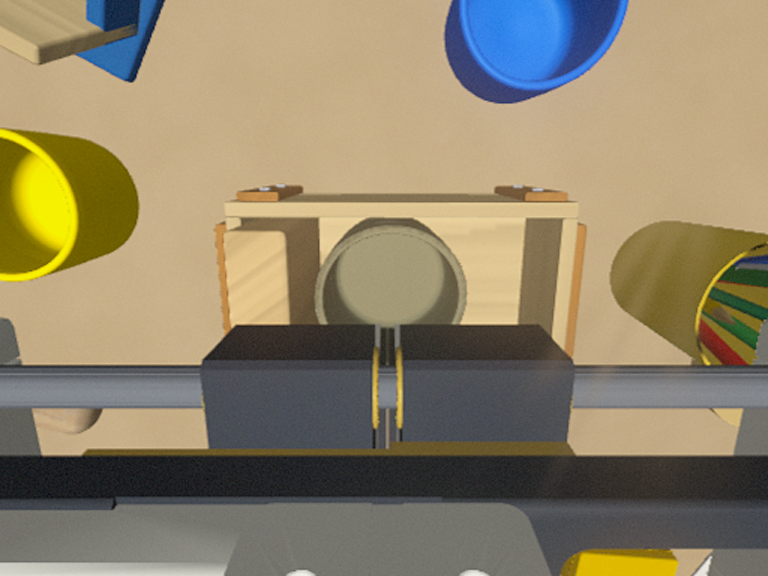

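Emit:
carry_out:
  moves: [0,0.003,0.08,0,0,0,0,0,0.003,0.16,0,0,0,0,0,0.003,0.21,0,0,0,0,0,0.003,0.228,0,0,0,0,0,0.003,0.228,0,0,0,0,0,-0.01,0.228,0,0,0,0,0,-0.02,0.228,0,0,0,0,0,-0.025,0.228,0,0,0,0]

```text
time: 19.35
tool_pos: [488.7, -133.7, 80.3]
tcp_rot: [3.14, -0.002, 0.391]
contact_force: [-1.0, 1.1, 0.8]
grip_width: 0.5
```

Emit:
carry_out:
  moves: [0,-0.003,0,0,0,0,0,0,-0.006,0,0,0,0,0,0,-0.009,0,0,0,0,0,0,-0.012,0,0,0,0,0,0,-0.014,0,0,0,0,0,0,-0.016,0,0,0,0,0,0,-0.016,0,0,0,0,0,0,-0.016,0,0,0,0,0]

```text
time: 20.15
tool_pos: [486.2, -127.8, 80.2]
tcp_rot: [3.14, -0.002, 0.391]
contact_force: [-0.7, -0.3, 0.1]
grip_width: 0.4
```

```bash
python3 - <<'E' | tail -3
from h import *
wshot('w14')
E
```

```text
[ 486.17983821 -127.76078707   80.24918958] [ 3.13997976e+00 -1.88166858e-03  3.90777112e-01] 20.15 [-0.73847533 -0.32802553  0.11292221] 0.4448313177838989
```

View pics/w14b.png

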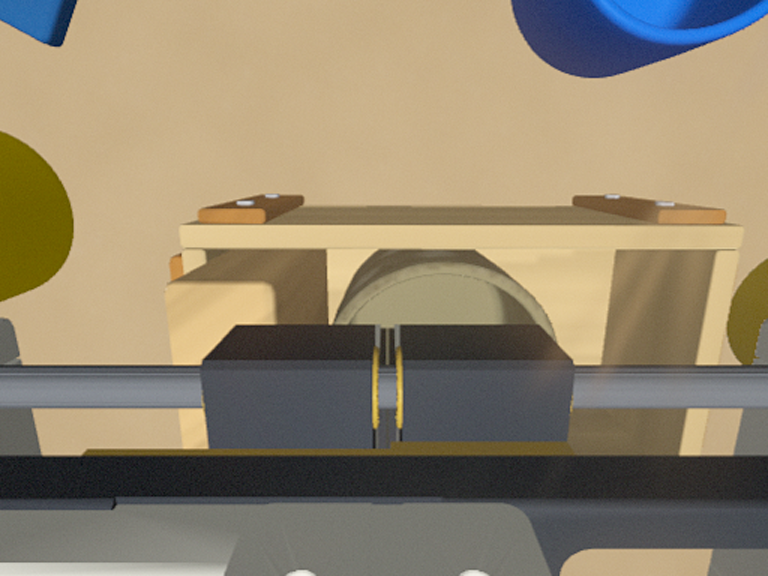

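Emit:
carry_out:
  moves: [0,-0.003,0,0,0,0,0,0,-0.006,0,0,0,0,0,0,-0.009,0,0,0,0,0,0,-0.012,0,0,0,0,0,0,-0.014,0,0,0,0,0,0,-0.016,0,0,0,0,0,0,-0.018,0,0,0,0,0,0,-0.018,0,0,0,0,0]

```text
time: 21.0
tool_pos: [483.5, -121.1, 80.3]
tcp_rot: [3.14, -0.002, 0.391]
contact_force: [0.9, -0.9, -0.4]
grip_width: 0.5
```

```bash
python3 - <<'E' | tail -3
from h import *
wshot('w15')
E
```

```text
[ 483.47996189 -121.06369081   80.29874843] [ 3.13982940e+00 -2.02986561e-03  3.90855737e-01] 21.0 [ 0.87519966 -0.92125784 -0.36503414] 0.4646920265669239
```

View pics/w15b.png

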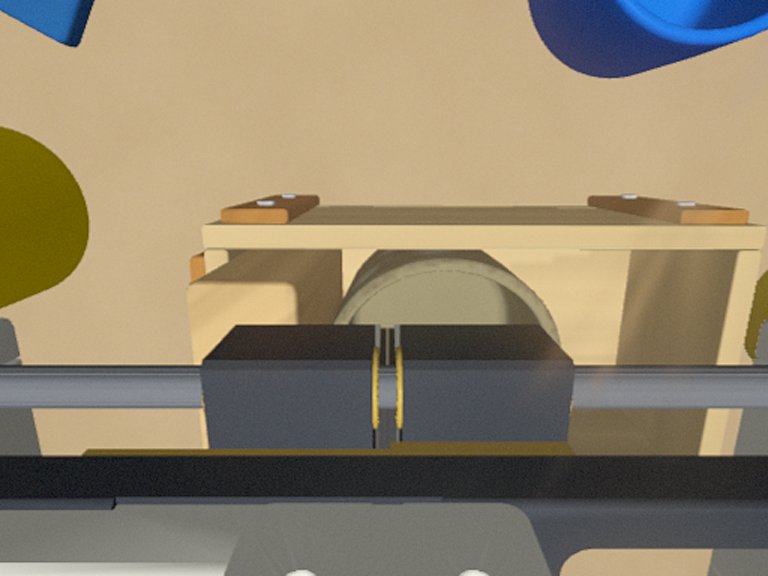

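Emit:
carry_out:
  moves: [0,0.015,0,0,0,0,0,0,0.025,0,0,0,0,0,0,0.03,-0.05,0,0,0,0,0,0.03,-0.15,0,0,0,0,0,0.03,-0.25,0,0,0,0,0,0.03,-0.35,0,0,0,0.5,0,0.03,-0.4,0,0,0,1,0,0.03,-0.4,0,0,0,1]

```text
time: 21.85
tool_pos: [489.1, -132.9, 243.6]
tcp_rot: [3.135, -0.007, 0.391]
contact_force: [-0.4, -0.4, -0.5]
grip_width: 19.6
```

```bash
python3 - <<'E' | tail -3
from h import *
wshot('w16')
plan([515,80,250],[np.pi,-.25,.13])
E
```

```text
[ 489.08723849 -132.90211257  243.57623563] [ 3.13513154 -0.00670006  0.39065243] 21.85 [-0.39496077 -0.43877023 -0.53269137] 19.605535053513556
row [0.2644, -0.4655, -0.0222] [-0.0562, 0.4663, 0.4958] 1.0 time 21.9 grip 24.2
```

View pics/w16b.png

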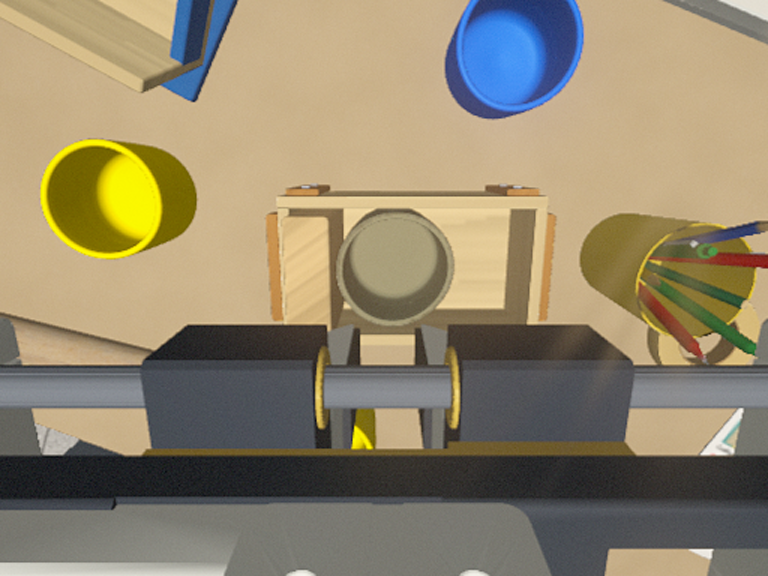

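Emit:
carry_out:
  moves: [0.264,-0.4655,-0.022,-0.056,0.466,0.496,1,0.264,-0.4655,-0.022,-0.056,0.466,0.496,1,0.264,-0.4655,-0.022,-0.056,0.466,0.496,1,0.264,-0.4655,-0.022,-0.056,0.466,0.496,1,0.264,-0.4655,-0.022,-0.056,0.466,0.496,1,0.264,-0.4655,-0.022,-0.056,0.466,0.496,1,0.264,-0.4655,-0.022,-0.056,0.466,0.496,1,0.264,-0.4655,-0.022,-0.056,0.466,0.496,1]

```text
time: 22.7
tool_pos: [514.6, 78.8, 249.0]
tcp_rot: [-3.142, -0.248, 0.129]
contact_force: [-0.2, -0.1, -0.2]
grip_width: 87.9
```

```bash
python3 - <<'E' | tail -3
from h import *
plan([540.4,237.0,218.8],[np.pi,-np.radians(27),-.1])
E
```

```text
row [0.0926, -0.3841, 0.1014] [-0.1541, 0.4243, 0.4094] 1.0 time 22.7 grip 87.9
```

Emit:
carry_out:
  moves: [0.0926,-0.384,0.04,-0.154,0.424,0.409,1,0.0926,-0.384,0.07,-0.154,0.424,0.409,1,0.0926,-0.384,0.1,-0.154,0.424,0.409,1,0.0926,-0.384,0.1,-0.154,0.424,0.409,1,0.0926,-0.384,0.1,-0.154,0.424,0.409,1,0.0926,-0.384,0.1,-0.154,0.424,0.409,1,0.0926,-0.384,0.1,-0.154,0.424,0.409,1,0.0926,-0.384,0.1,-0.154,0.424,0.409,1]

```text
time: 23.5
tool_pos: [540.6, 235.2, 219.6]
tcp_rot: [3.141, -0.471, -0.102]
contact_force: [0.6, -0.8, -1.3]
grip_width: 91.9
```

```bash
python3 - <<'E' | tail -3
from h import *
wshot('w17')
plan([586.8,232.8,128.2],[np.pi,-np.radians(27),-.1])
E
```

```text
[540.63732348 235.21564247 219.5867377 ] [ 3.14135003 -0.47118549 -0.10199435] 23.5 [ 0.57103966 -0.76162908 -1.27444202] 91.89770047015999
row [-0.0012, -0.0055, 0.2563] [0.0019, -0.0004, -0.0037] 1.0 time 23.55 grip 91.7
```

View pics/w17b.png

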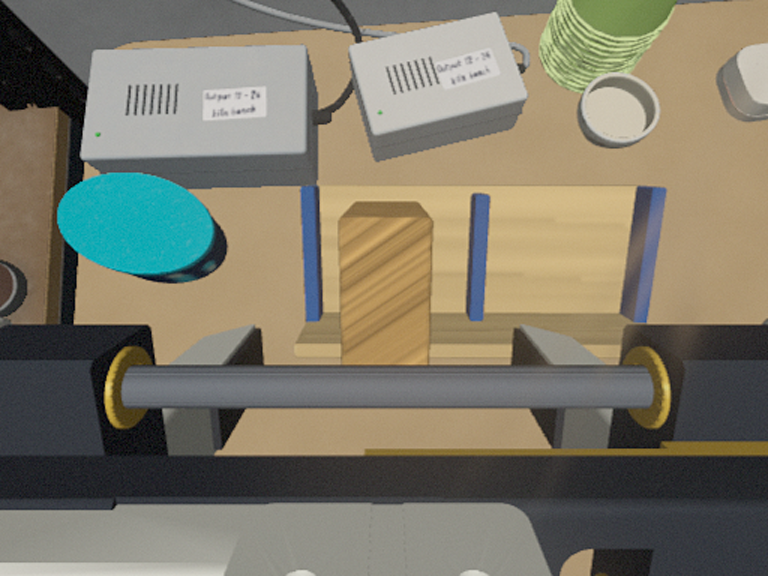

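Block unchanged and centred at column 386. Descend and grip.

Emit:
carry_out:
  moves: [-0.001,-0.005,0.08,0,0,0,1,-0.001,-0.005,0.15,0,0,0,1,-0.001,-0.005,0.2,0,0,0,1,-0.001,-0.005,0.23,0,0,0,1,-0.001,-0.005,0.256,0,0,0,1,-0.001,-0.005,0.256,0,0,0,0.6,-0.001,-0.005,0.256,0,0,0,0.3,-0.001,-0.005,0.256,0,0,0,0]

```text
time: 24.35
tool_pos: [587.0, 232.8, 129.4]
tcp_rot: [-3.141, -0.473, -0.102]
contact_force: [0.3, -0.8, 0.5]
grip_width: 72.3
```

Emit:
carry_out:
  moves: [0,0,0,0,0,0,0,0,0,0,0,0,0,0,0,0,0,0,0,0,0,0,0,0,0,0,0,0,0,0,0,0,0,0,0,0,0,0,0,0,0,0,0,0,0,0,0,0,0,0,0,0,0,0,0,0]

```text
time: 25.15
tool_pos: [587.0, 232.9, 129.8]
tcp_rot: [-3.141, -0.473, -0.102]
contact_force: [-3.1, -1.0, 5.5]
grip_width: 47.9
```

Emit:
carry_out:
  moves: [0,0,-0.06,0,0,0,0,0,0,-0.14,0,0,0,0,0,0,-0.24,0,0,0,0,0,0,-0.34,0,0,0,0,0,0,-0.4,0,0,0,0,0,0,-0.4,0,0,0,0,0,0,-0.4,0,0,0,0,0,0,-0.4,0,0,0,0]

```text
time: 25.95
tool_pos: [514.2, 239.7, 270.0]
tcp_rot: [3.141, -0.47, -0.102]
contact_force: [0.6, 0.3, -0.8]
grip_width: 47.4
```

```bash
python3 - <<'E' | tail -3
from h import *
wshot('w18')
im=cv2.imread('pics/w18.png')
crop(im,195,120,125,75,6,'pics/w18c.png')
E
```

```text
[514.17049083 239.69238781 269.95775625] [ 3.14054975 -0.47024402 -0.10186494] 25.95 [ 0.61924059  0.27812355 -0.82208224] 47.41050159029537
```

View pics/w18c.png

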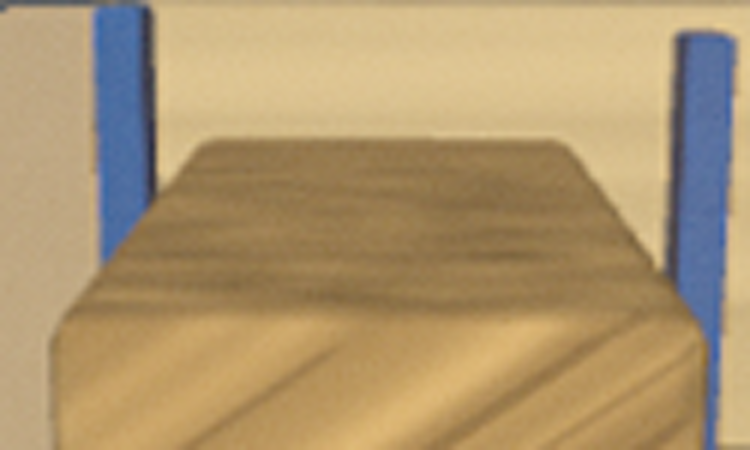

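```bash
python3 - <<'E' 2>&1 | tail -4
from held import *
q=np.array([[50,318],[706,318],[200,138],[572,138]])/6+[195,120]-.42
for k in (0,-.05,-.11): fitheld('w18',24,q,k)
E
```

```text
0 dx,dy,top,pitch,yaw [-3.357 -1.017 -7.227  0.019 -0.   ] rms 0.4322349943239065
-0.05 dx,dy,top,pitch,yaw [-3.295 -1.016 -7.457  0.02  -0.   ] rms 0.43024851191637603
-0.11 dx,dy,top,pitch,yaw [-3.22  -1.015 -7.736  0.02  -0.   ] rms 0.4281187076299624
```

```bash
python3 - <<'E' | tail -3
from h import *
plan([510,-150,260],[np.pi,0.008,.389],0)
E
```

```text
row [0.0678, 0.9702, 0.0633] [0.2187, -0.8941, -0.9219] 0 time 26.0 grip 47.7
```

Emit:
carry_out:
  moves: [0.068,0.97,0.063,0.2187,-0.894,-0.922,0,0.068,0.97,0.063,0.2187,-0.894,-0.922,0,0.068,0.97,0.063,0.2187,-0.894,-0.922,0,0.068,0.97,0.063,0.2187,-0.894,-0.922,0,0.068,0.97,0.063,0.2187,-0.894,-0.922,0,0.068,0.97,0.063,0.2187,-0.894,-0.922,0,0.068,0.97,0.063,0.2187,-0.894,-0.922,0,0.068,0.97,0.063,0.2187,-0.894,-0.922,0]

```text
time: 26.8
tool_pos: [510.6, -113.0, 259.2]
tcp_rot: [-3.14, 0.01, 0.388]
contact_force: [1.1, -0.3, -1.2]
grip_width: 48.0
```

```bash
python3 - <<'E' | tail -3
from h import *
plan([513.6,-201.3,186],[np.pi,0.008,.389],0)
E
```

```text
row [-0.0749, 0.2074, 0.1834] [-0.0033, 0.0042, -0.001] 0 time 26.8 grip 48.0
```

Emit:
carry_out:
  moves: [-0.075,0.207,0.03,0,0,0,0,-0.075,0.207,0.1,0,0,0,0,-0.075,0.207,0.15,0,0,0,0,-0.075,0.207,0.183,0,0,0,0,-0.075,0.207,0.183,0,0,0,0,-0.075,0.207,0.183,0,0,0,0,-0.075,0.207,0.183,0,0,0,0,-0.075,0.207,0.183,0,0,0,0]

```text
time: 27.6
tool_pos: [514.0, -201.1, 187.0]
tcp_rot: [-3.141, 0.009, 0.389]
contact_force: [-0.0, 0.3, -1.3]
grip_width: 48.0
```

```bash
python3 - <<'E' | tail -3
from h import *
wshot('w19')
im=cv2.imread('pics/w19.png'); crop(im,70,100,260,130,3,'pics/w19c.png')
E
```

```text
[ 514.01367837 -201.13913329  186.99982789] [-3.14124605  0.0091596   0.38898314] 27.6 [-0.03535685  0.25030039 -1.29644702] 47.976250612940326
```

View pics/w19c.png

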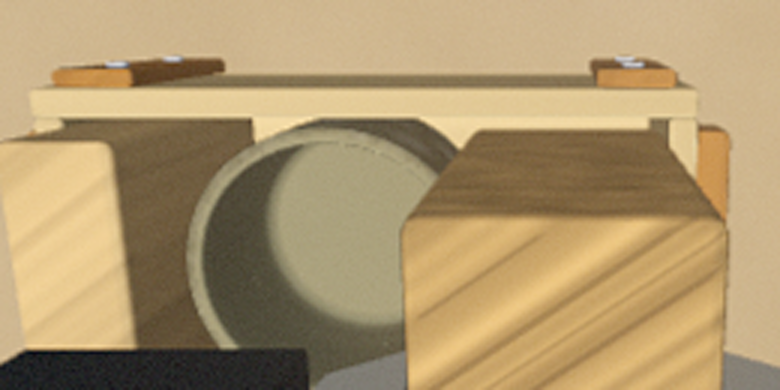

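```bash
cat > rel.py <<'E'
from dist import *
def tool(name,q,s,off,z,k=-.05):
    o,c=pickle.load(open(name+'.pkl','rb'));q=np.array(q,float)/s+off-.5+.5/s
    f=K(c);n0=(q-[c['cx'],c['cy']])/f;n=n0.copy()
    for _ in range(10): n=n0/(1+k*(n**2).sum(1,keepdims=True))
    R0=R.from_euler('xyz',o['tcp_rot']);return R0.inv().apply(unproj(c,n*f+[c['cx'],c['cy']],z)-o['tool_pos'])
E
python3 - <<'E'
from rel import *
a=lambda q,z:tool('w19',q,3,[70,100],z)
print('outer',a([[32,88],[697,88]],75));print('inner',a([[60,117],[670,117]],75));print('pot',a([[188,255]],78))
for z in(90,96): print('bb',a([[478,130],[648,130]],z))
print('bt',a([[402,220],[727,218]],195),a([[402,220],[727,218]],202))
E
```

```text
outer [[  52.131 -147.542  111.578]
 [  51.532   34.009  111.521]]
inner [[  44.162 -140.668  111.649]
 [  43.741   26.954  111.595]]
pot [[   5.684 -107.387  108.99 ]]
bb [[ 41.744 -23.767  96.63 ]
 [ 41.795  19.732  96.614]]
bb [[ 42.38  -23.194  90.623]
 [ 42.43   19.199  90.608]]
bt [[ 39.812 -25.122  -8.356]
 [ 40.176  22.213  -8.376]] [[ 41.254 -23.844 -15.37 ]
 [ 41.598  20.959 -15.389]]
```

Emit:
carry_out:
  moves: [-0.0025,0.0055,0,0,0,0,0,-0.0025,0.0055,0.015,0,0,0,0,-0.0025,0.0055,0.03,0,0,0,0,-0.0025,0.0055,0.04,0,0,0,0,-0.0025,0.0055,0.048,0,0,0,0,-0.0025,0.0055,0.056,0,0,0,0,-0.0025,0.0055,0.062,0,0,0,0,-0.0025,0.0055,0.068,0,0,0,0]

```text
time: 28.45
tool_pos: [513.6, -203.6, 159.6]
tcp_rot: [-3.141, 0.009, 0.389]
contact_force: [0.3, -1.0, -1.0]
grip_width: 47.7
```

```bash
python3 - <<'E' | tail -3
from h import *
wshot('w20')
im=cv2.imread('pics/w20.png'); crop(im,50,100,260,130,3,'pics/w20c.png')
E
```

```text
[ 513.63841272 -203.60001458  159.5768032 ] [-3.14117606  0.00920385  0.38897612] 28.45 [ 0.33268986 -1.04230159 -0.96706216] 47.69552845581256
```

View pics/w20c.png

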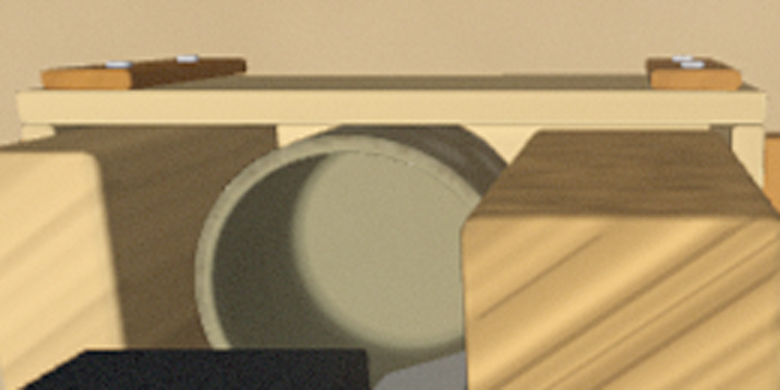

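Emit:
carry_out:
  moves: [0,0,0.01,0,0,0,0,0,0,0.02,0,0,0,0,0,0,0.03,0,0,0,0,0,0,0.04,0,0,0,0,0,0,0.05,0,0,0,0,0,0,0.06,0,0,0,0,0,0,0.07,0,0,0,0,0,0,0.08,0,0,0,0]

```text
time: 29.3
tool_pos: [513.2, -203.6, 126.9]
tcp_rot: [-3.141, 0.01, 0.389]
contact_force: [0.1, -0.5, -0.7]
grip_width: 47.9
```

Emit:
carry_out:
  moves: [0,0,0.01,0,0,0,0,0,0,0.02,0,0,0,0,0,0,0.03,0,0,0,0,0,0,0.04,0,0,0,0,0,0,0.05,0,0,0,0,0,0,0.057,0,0,0,0,0,0,0.06,0,0,0,0,0,0,0.06,0,0,0,0]

```text
time: 30.1
tool_pos: [512.9, -203.6, 102.7]
tcp_rot: [-3.141, 0.01, 0.389]
contact_force: [0.4, -1.6, -1.6]
grip_width: 48.0
```

```bash
python3 - <<'E' | tail -3
from h import *
wshot('w21')
c=capture('scene')[...,::-1].copy();cv2.imwrite('pics/s21.png',c);crop(c,210,110,110,110,6,'pics/s21c.png')
E
```

```text
[ 512.88881518 -203.63848506  102.73576615] [-3.1405108   0.0097483   0.38902879] 30.1 [ 0.39674573 -1.63592705 -1.62714133] 48.037402921107244
```

View pics/w21b.png

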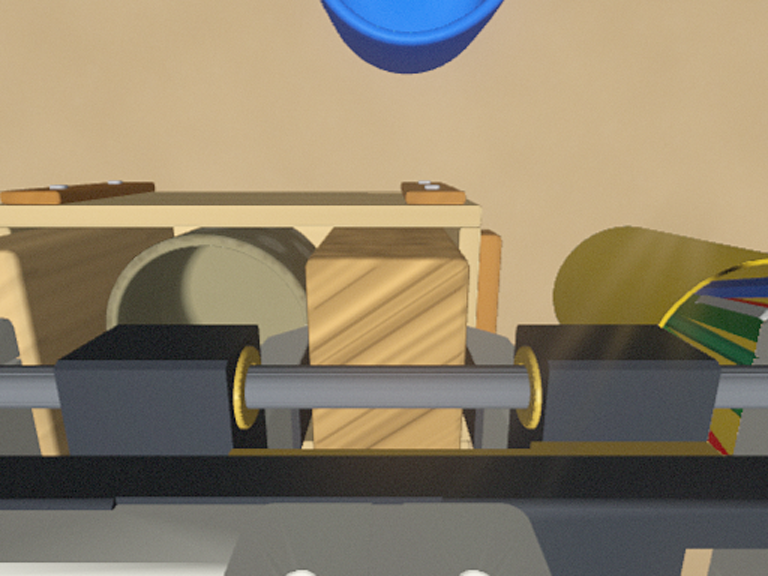

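View pics/s21c.png

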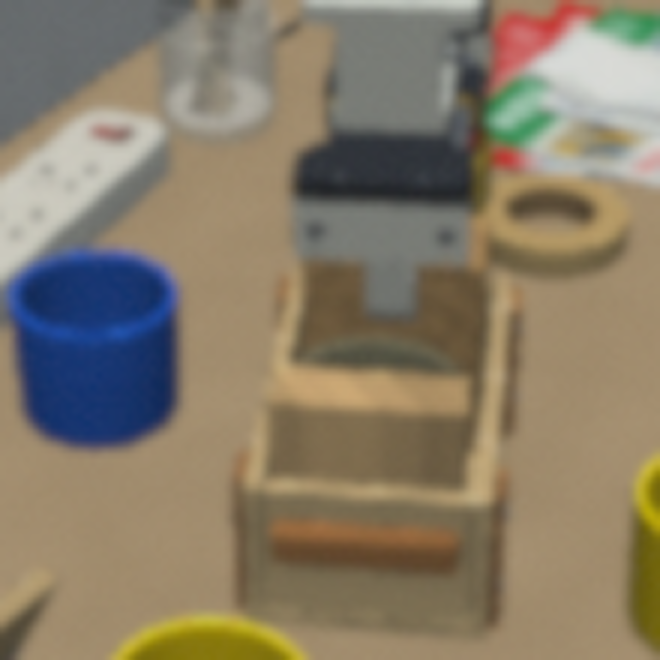

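Emit:
carry_out:
  moves: [0,0,0.002,0,0,0,0,0,0,0.004,0,0,0,0,0,0,0.006,0,0,0,0,0,0,0.008,0,0,0,0,0,0,0.01,0,0,0,0,0,0,0.011,0,0,0,0,0,0,0.011,0,0,0,0,0,0,0.011,0,0,0,0]

```text
time: 31.0
tool_pos: [513.8, -203.7, 100.3]
tcp_rot: [3.141, 0.008, 0.389]
contact_force: [0.3, 2.3, 11.6]
grip_width: 47.8
```

Emit:
carry_out:
  moves: [0,0,-0.001,0,0,0,0.55,0,0,-0.001,0,0,0,0.65,0,0,-0.001,0,0,0,0.7,0,0,-0.001,0,0,0,0.7,0,0,-0.02,0,0,0,0.7,0,0,-0.05,0,0,0,0.7,0,0,-0.12,0,0,0,0.7,0,0,-0.2,0,0,0,0.7]

```text
time: 31.8
tool_pos: [513.9, -203.2, 181.5]
tcp_rot: [-3.141, 0.008, 0.389]
contact_force: [0.7, -0.3, 0.1]
grip_width: 64.3
```

Emit:
carry_out:
  moves: [0,-0.12,-0.15,0,0,0,1,0,-0.12,-0.25,0,0,0,1,0,-0.12,-0.3,0,0,0,1,0,-0.12,-0.3,0,0,0,1,0,-0.12,-0.3,0,0,0,1,0,-0.12,-0.3,0,0,0,1,0,-0.12,-0.3,0,0,0,1,0,-0.12,-0.3,0,0,0,1]

```text
time: 32.6
tool_pos: [496.4, -158.5, 300.4]
tcp_rot: [-3.14, 0.01, 0.389]
contact_force: [0.5, 1.2, -0.1]
grip_width: 91.7
```

```bash
python3 - <<'E' | tail -3
from h import *
wshot('w22')
im=cv2.imread('pics/w22.png'); crop(im,150,100,220,125,3.6,'pics/w22c.png')
c=capture('scene')[...,::-1].copy();cv2.imwrite('pics/s22.png',c);crop(c,225,120,90,95,6,'pics/s22c.png')
E
```

```text
[ 496.38686478 -158.51001257  300.37108809] [-3.13962368  0.00989276  0.38852152] 32.6 [ 0.46160489  1.1864444  -0.12905051] 91.65018198252878
```

View pics/w22c.png

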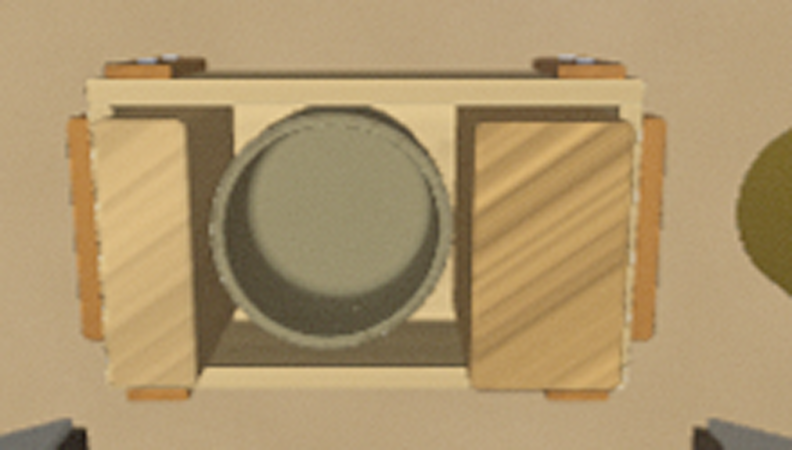

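View pics/s22c.png

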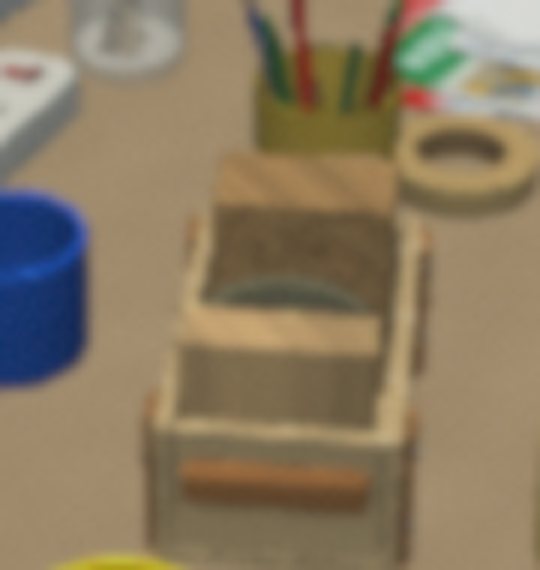

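```bash
python3 - <<'E'
from rel import *
a=lambda q,z:tool('w22',q,3.6,[150,100],z)
for n,q in (('thin',[[92,118],[188,118],[196,388],[106,386]]),('thick',[[474,121],[636,121],[622,388],[470,388]])):
    P=a(q,113)[:,:2];print(n,P.round(1).tolist(),'c',P.mean(0).round(1),[np.linalg.norm(P[i]-P[(i+1)%4]).round(1) for i in range(4)])
P=a([[86,78],[644,78]],75);print('outer far',P)
P=a([[209,230],[455,230]],78);print('pot',P)
sc=get_calibration('scene')
def W(x,y,z): a=.388; return [490.97+np.cos(a)*x-np.sin(a)*y,-149.5+np.sin(a)*x+np.cos(a)*y,z]
print(proj(sc,[W(s*42,y,113) for y in (80,52,-34,-82) for s in(1,-1)])*6-np.array([225,120])*6)
E
```

```text
thin [[43.4, -89.1], [43.3, -60.8], [-40.0, -62.1], [-39.4, -90.4]] c [  1.8 -75.6] [np.float64(28.3), np.float64(83.3), np.float64(28.3), np.float64(82.8)]
thick [[42.5, 23.0], [42.7, 70.5], [-39.7, 70.9], [-39.8, 23.4]] c [ 1.4 46.9] [np.float64(47.5), np.float64(82.4), np.float64(47.5), np.float64(82.2)]
outer far [[  53.561 -100.511  225.051]
 [  53.676   80.654  224.693]]
pot [[  3.939 -61.825 222.465]
 [  4.037  19.952 222.303]]
[[170.404 336.171]
 [373.429 349.017]
 [179.108 299.175]
 [377.453 311.32 ]
 [203.477 195.592]
 [388.706 205.878]
 [215.716 143.571]
 [394.351 152.98 ]]
```

```bash
python3 -c "
from plant import *
print(get_obs()['time'],close_job())"
```

```text
the job is handed in; nothing more can be done
32.7 None
```

The thin block now stands at the crate's +y end and the thick block at its -y end, with the olive pot between them. I handed the job in at 32.7 s.

**How it went:** I placed the thin block first. I then slid the pot about 6 mm toward it with closed fingers inside its mouth, because the other space was too narrow for the thick block. I had already gripped the thick block once when I realised this. I put it back, slid the pot, and fetched it again.

**Last checks** (wrist camera, in the crate's frame, crate length as the y axis):

| Object | y (mm) | Allowed y (mm) | x (mm) | Allowed x (mm) |
|---|---|---|---|---|
| thin block | +66 | 55 to 83 | about +1 | -20 to 20 |
| thick block | -57 | -83 to -45 | about +1 | -20 to 20 |
| pot | +11 | not limited | about +3 | not limited |

- **Fit:** The images suggest about 3 mm between the pot and the thick block, 2 mm between the thick block and its end wall, and 3 mm between the thin block and its wall.
- **Height:** The block tops measured close to full size at their 113 mm standing height, and the scene camera put both at the same height. I took this as both blocks being upright and on the floor.
- **Robot and bystanders:** The gripper is open and clear above the crate. I never touched the tape roll or the small bowl, though I did not measure their final positions.

**What disagreed:**
- **Block height in the rack:** The wrist camera put the blocks about 6 mm lower than the top camera did. The top camera's value fitted what I felt on placing.
- **Wrist lens:** It also shows slight barrel distortion.
- **Thin block's seating:** I felt no floor contact when placing the thin block, so I released it at the expected height. Only the pictures confirm that it sits on the floor. The thick block gave a clear push of about 12 N when it reached the floor.

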